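# Pin the tilt-out recycling bin

### The arm

A 7-joint arm with a two-finger parallel gripper is mounted at the origin on the work surface. World frame = base frame: x ahead of the robot, y to its left, z up, the work surface at z = 0. Lengths are in m, angles in rad, forces in N, time in s.
With the tool pointing down it reaches from about 0.4 to 0.85 m from the base axis. Payload 4.5 kg.
Tool frame: the origin (TCP) lies on the mounting face of the last link; the fingertips stand 166 mm ahead of it and the grasp point (between the pads) lies 147 mm ahead of it; y points along the fingers, z is the direction in which the jaws open and shut, and the axes are right-handed (so a half turn about y gives the same grasp; the last joint's range is limited). The gripper opens to 88 mm and grips with 3 to 60 N. Pads are 18 mm wide; open, the fingers measure 123 mm over their backs; the gripper's body (75 mm by 187 mm) begins 45 mm behind the grasp point.
Start: joints at [-1.258, 0.689, -0.195, 1.565, 0.157, 0.902, -0.215], TCP at [0.172, 0.601, 0.405] pointing down, gripper open.
Joint ranges: [-3.01, 3.01], [-0.46, 2.08], [-1.47, 1.51], [0.13, 2.56], [-1, 4.14], [0.04, 2.09], [-2.66, 2.66]. Speed limits (rad/s): [2.57, 2.57, 3.14, 3.14, 3.14, 3.14, 3.14].

### API

Orientations are given as a unit quaternion [x, y, z, w].
In Python, from plant import r gives the robot as it stands.
- The arm moves only by the tool arm_command, never from a script. Its argument "deltas" is a list of rows, each an object of numbers: "dx", "dy", "dz": the shift along the tool's x, y, z each as a share of 1000 mm, from -1 to 1; "wx", "wy", "wz": the turn, a rotation vector about the tool's x, y, z each as a share of 45 degrees, from -1 to 1. In form: [{"dx": .., "dy": .., "dz": .., "wx": .., "wy": .., "wz": ..}, ...]. A call has exactly 5 rows; each row is the pose to reach, as a shift and turn from the pose commanded when the call began, along the tool's axes at that moment; what a row does not reach only later rows make up. A row lasts 1/10 s, in which the tool goes at most 50 mm and 8.59 degrees, less where a joint would pass 70% of its speed; a pose out of reach is approached as far as the arm can. A call with a number of a shift or a turn outside -1 to 1 is refused whole. A call with a gripper value outside its range is refused whole. "claw" is the opening, from -1 (shut) to 1 (fully open), set as the call begins (left out, the last holds). The fingers move at their own pace and stop on an object; "grip_force" is the grip in N (left out, the last holds). Time passes only in rows, so rows that repeat a pose let the fingers close, or fill a call up. It gives the time, the measured TCP pose, the force and the opening at its end, in the units of the state.
- r.get_state(): the state, without advancing time (a new reading comes with each control period).
- r.snapshot(name): name is "scene" or "top" or "wrist"; returns the picture (400x640x3 uint8, red, green, blue); there is no depth.
- r.get_calibration(name): a dict with "vertical_fov" (degrees; the focal length in pixels is half the picture's height over the tangent of half this angle, whatever the lens; pixels are square), "cx", "cy" (the principal point, pixels), "R" (3x3) and "t" (3): a world point X has camera coordinates R X + t. Camera axes: x right, y down, z forward; pixel columns grow to the right and rows downward; lengths in m; the calibration is good to about 2 mm. The wrist camera is an equidistant fisheye: a pixel r from the principal point sees the ray r / f radians off the axis. A picture is of the moment at which its call begins: read the wrist's pose just before it. get_calibration takes no time and is no camera call; for the wrist camera it gives the pose at the moment of the call.
- r.finish_job(): hands the job in, once; it reports no verdict.
The state is a dict: "clock": time; "q": joint angles; "qd": joint speeds; "joint_torque": joint torques, N m; "tool_pos": TCP position; "eef_rot": TCP orientation; "contact_force": force on the tool from outside, world axes, zero at the start; "moment": the same for the moment, N m; "opening": opening from 0.0 (shut) to 1.0 (fully open).
Only numpy, scipy, OpenCV 4.12 (cv2) and the standard library are available. Lean on these libraries where they do the work, as an engineer would, in place of code of your own. Each camera call takes 0.05 s, during which the arm holds its last target.

### The job

Take the steel lock pin out of the chopstick block and stand it in the hole on top of the bin's lock bracket, so that it rests on the axle collar inside. Then swing the tilted-out recycling bin up by its bar, gently, until you feel the pin catch in the collar's hidden cross-hole and stop the bin, and push the pin down through it until its head sits on the bracket. Do not lever or press hard on the pin, let go of everything at the end, and leave the crock, the steamer and the shaker where they stand.

Things in the scene. Friction and masses are not known exactly. Their poses are not given: they have to be found in the camera images.
- stand: Fixed stand. Origin: centre of its underside, on the worktop; z up, y along the bin's pivot axis (45 mm above the origin), x the way the bin swings up. The bin sits on the +y side. The lock bracket, a bare aluminium box 66 (x) x 44 (y) x 97 mm high, stands at y = -85 mm; in it, unseen on the pivot axis, a steel collar of 25 mm radius turns with the bin.
- hole (a point): Mouth of the round upright hole in the top of the lock bracket, 97 mm above the worktop; axes as stand. 12.5 mm wide, 2 mm lead-in, 24 mm deep; the collar's top lies 27 mm below the mouth, and the hole goes on below the collar. With the pin home its tip is 91 mm below the mouth.
- bin: Pale grey open plastic bin, 110 (x) x 140 (y) x 105 mm high. Origin: on the pivot axis, middle of the bin's floor. y is the pivot axis; z points out of the bin's mouth and leans towards the stand's -x (negative tilt) when tilted out. Starts 0.45 to 0.6 rad out; stops at -0.65 and 0.5 rad. Stiff hinge: it stays where left; about 1 N at the bar swings it.
- bar (a point): Middle of the round bar handle over the bin's mouth, 14 mm thick and 120 mm long between its bends, parallel to the pivot axis and 140 mm from it; axes as bin. Free space under the bar: 35 mm to the rim's level, then the open bin. With the pin caught, more than about 15 N of push at the bar overloads the pin.
- pin: Loose steel lock pin, 90 g. Origin: centre of its tip, z along the pin to its head. Round shank 11 mm thick, 91 mm long, its last 4 mm tapered to 7 mm; on top a round head 22 mm wide and 24 mm high (91 to 115 mm from the tip). Stands in the chopstick block at the start.
- block: Fixed wooden chopstick block, 70 x 70 x 50 mm, origin at the centre of its underside; one hole in the middle, 13 mm wide, its floor 10 mm above the worktop, in which the pin stands.
- crock: Bystander: dark brown lidded earthenware crock, 136 mm wide, 151 mm high, 1.4 kg. Origin: centre of its underside.
- steamer: Bystander: round bamboo steamer basket, 176 mm wide, 66 mm high. Origin: centre of its underside.
- shaker: Bystander: orange seasoning shaker with a white flip top, 50 mm wide, 93 mm high. Origin: centre of its underside.
- collar_mid (a point): Middle of the hidden collar (axes as stand), clamped on the axle at an unknown angle. Its 13 mm cross-hole comes upright at some bin tilt from -0.3 to 0.3 rad. Then a pin standing on the collar drops about 10 mm by its weight, rests on a spring catch in the hole and blocks the bin; pushing it on, all the way down, takes 5 to 20 N.

How it is judged:
On the way, in this order (a step that is already met when the one before it is completed fails the run):
1. the pin stands in the bracket's hole, resting on the collar (horizontal distance between pin and hole below 0.006 m and z of pin in the frame of hole below -0.018 m), for 0.1 s.
2. the bin is swung up and the pin has dropped into the cross-hole (horizontal distance between pin and hole below 0.006 m and z of pin in the frame of hole below -0.0305 m and distance of bar from where it was at the start of the episode above 0.015 m), for 0.1 s.
At the end, for the whole second after the job is handed in: The pin is through bracket and collar, its head within 4 mm of the bracket's top, upright within 0.1 rad and in line with the hole within 6 mm at the tip; pin and bin are at rest (z of pin in the frame of hole below -0.087 m and horizontal distance between pin and hole below 0.006 m and angle between the z axis of pin and the z axis of stand, either way round below 0.1 rad and linear speed of pin below 0.02 m/s and angular speed of bin below 0.1 rad/s); the robot touches nothing.
It fails at once if more than 90 N between the pin and the bin's collar (bin levered against the pin with more than about 16 N at the bar, or the pin rammed) (contact force between pin and bin above 90 N).
It fails at once if crock moved more than 30 mm (distance of crock from where it was at the start of the episode above 0.03 m).
It fails at once if steamer moved more than 30 mm (distance of steamer from where it was at the start of the episode above 0.03 m).
It fails at once if shaker moved more than 30 mm (distance of shaker from where it was at the start of the episode above 0.03 m).
It also fails if it takes over 72 s, if anything falls off the work surface, if the arm or the gripper's body presses on something with over 40 N, if the wrist force passes 120 N, or if a joint passes its speed limit or range.

## Working session

There is one attempt and no reset: what is moved stays moved. The work goes in short steps, Python scripts to look and compute and a tool call to move; the robot and the scene stay as the last step left them, time stands still between calls to the robot, and variables do not carry over. Pictures are saved under pics/ and viewed, and the job is handed in when it is done.

Besides the shell and the picture viewer there is one more tool, called after "Request:" as a command line: name --argument value ..., lists and objects as JSON in quotes. arm_command: Moves the arm, as the interface text tells. Shift numbers are shares of 1000 mm and turn numbers shares of 45 degrees, none past 1 either way. Its arguments: {"type":"object","properties":{"deltas":{"type":"array","items":{"type":"object","properties":{"dx":{"type":"number","minimum":-1,"maximum":1},"dy":{"type":"number","minimum":-1,"maximum":1},"dz":{"type":"number","minimum":-1,"maximum":1},"wx":{"type":"number","minimum":-1,"maximum":1},"wy":{"type":"number","minimum":-1,"maximum":1},"wz":{"type":"number","minimum":-1,"maximum":1}}}},"claw":{"type":"number"},"grip_force":{"type":"number"}},"required":["deltas"]}

```bash
ls; mkdir -p pics; cat > h.py <<'E'
import numpy as np, cv2
from scipy.spatial.transform import Rotation as Ro
from plant import r
np.set_printoptions(precision=4,suppress=True)
def snap(n,f):
    c=r.get_calibration(n); im=r.snapshot(n); cv2.imwrite('pics/'+f+'.png',im[:,:,::-1]); np.save('pics/'+f+'.npy',im); return im,c
def ray(c,u,v,fish=False):
    f=200/np.tan(np.radians(c['vertical_fov'])/2)
    x=(u-c['cx'])/f;y=(v-c['cy'])/f
    if fish:
        t=np.hypot(x,y); s=np.sin(t)/t if t>1e-9 else 1
        d=np.array([x*s,y*s,np.cos(t)])
    else: d=np.array([x,y,1.])
    R=np.array(c['R']);t=np.array(c['t'])
    d=R.T@d; return -R.T@t, d/np.linalg.norm(d)
def onz(c,u,v,z,fish=False):
    o,d=ray(c,u,v,fish); return o+d*(z-o[2])/d[2]
def proj(c,X,fish=False):
    f=200/np.tan(np.radians(c['vertical_fov'])/2)
    p=np.array(c['R'])@np.array(X)+np.array(c['t'])
    if fish:
        t=np.arctan2(np.hypot(p[0],p[1]),p[2]);k=t/np.hypot(p[0],p[1])*f
        return np.array([c['cx']+p[0]*k,c['cy']+p[1]*k])
    return np.array([c['cx']+f*p[0]/p[2],c['cy']+f*p[1]/p[2]])
def two(*rs):
    A=np.zeros((3,3));b=np.zeros(3)
    for o,d in rs:
        P=np.eye(3)-np.outer(d,d);A+=P;b+=P@o
    X=np.linalg.solve(A,b); return X,[np.linalg.norm((np.eye(3)-np.outer(d,d))@(X-o)) for o,d in rs]
def st():
    s=r.get_state();R=Ro.from_quat(s['eef_rot']).as_matrix()
    print('t',s['clock'],'pos',np.array(s['tool_pos']),'F',np.array(s['contact_force']),'M',np.array(s['moment']),'op',s['opening']);print(R);return s,R
E
python3 - <<'E'
from h import *
s,R=st();print(s)
for n in ['scene','top','wrist']:
    im,c=snap(n,n+'0');print(n,c)
E
```

```text
pics
t 0.0 pos [0.1719 0.6006 0.4039] F [-0.0987 -0.1883 -0.1404] M [-0.0409 -0.042  -0.0233] op 1.0011745677337356
[[ 0.9614 -0.0004  0.2751]
 [-0.2751 -0.0017  0.9614]
 [ 0.0001 -1.     -0.0018]]
{'clock': 0.0, 'q': array([-1.2582,  0.69  , -0.1945,  1.5663,  0.1573,  0.9025, -0.2151]), 'qd': array([ 0.0003, -0.001 ,  0.0003,  0.0014,  0.0003,  0.0012,  0.0006]), 'joint_torque': array([ -0.    , -52.7565,  -1.2671, -15.3427,  -0.0527,   0.0066,
         0.0002]), 'tool_pos': array([0.1719, 0.6006, 0.4039]), 'eef_rot': array([ 0.7009, -0.0983,  0.0982, -0.6996]), 'contact_force': array([-0.0987, -0.1883, -0.1404]), 'moment': array([-0.0409, -0.042 , -0.0233]), 'opening': 1.0011745677337356}
scene {'vertical_fov': 45.686493945652686, 'cx': 317.8517635580897, 'cy': 187.98070566846584, 'R': array([[ 0.7213,  0.6924, -0.0161],
       [ 0.5614, -0.5981, -0.5719],
       [-0.4057,  0.4035, -0.8201]]), 't': array([-0.4868, -0.2193,  1.3962])}
top {'vertical_fov': 57.60261854165027, 'cx': 323.4526476197699, 'cy': 197.45285501173046, 'R': array([[ 0.0195, -0.9998, -0.0077],
       [-0.9927, -0.0184, -0.1195],
       [ 0.1193,  0.0099, -0.9928]]), 't': array([0.0434, 0.6099, 0.9409])}
wrist {'vertical_fov': 65.70646984690485, 'cx': 317.0651680429602, 'cy': 199.77885448537654, 'R': array([[ 0.2747,  0.9615, -0.0037],
       [ 0.9295, -0.2646,  0.2571],
       [ 0.2462, -0.0741, -0.9664]]), 't': array([-0.6228, -0.0357,  0.3903])}
```

View pics/scene0.png

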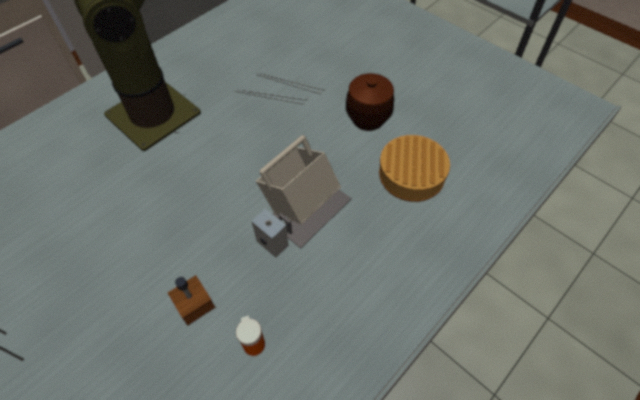

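View pics/top0.png

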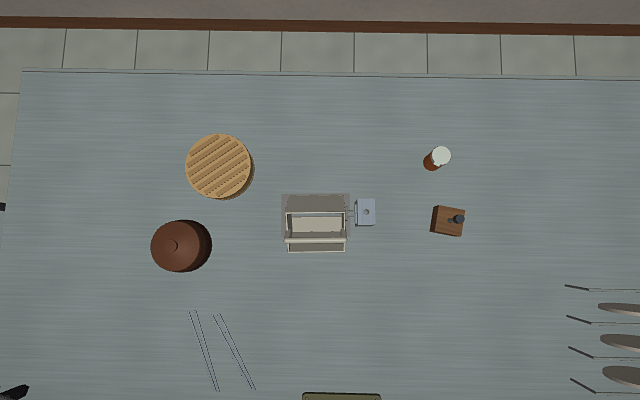

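View pics/wrist0.png

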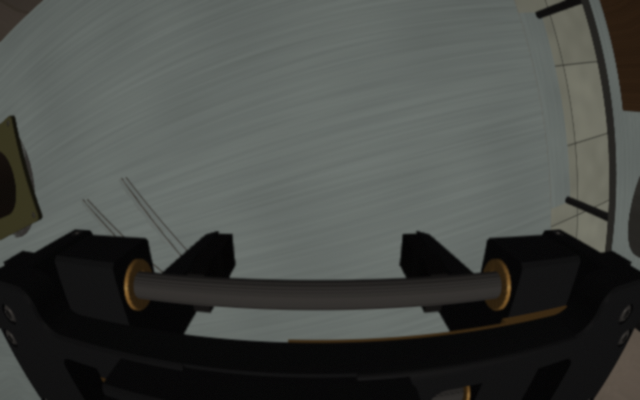

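The bin sits mid-top-view with its bar at about row 240. The bracket is at (366,212) and the pin head at (458,219) in the block. The shaker is at (440,157), and the crock and steamer are on the left.

```bash
python3 - <<'E'
from h import *
a=np.load('pics/top0.npy')[:,:,::-1]; b=np.load('pics/scene0.npy')[:,:,::-1]
A=cv2.resize(a[180:265,270:475],None,fx=3.9,fy=3.9,interpolation=cv2.INTER_CUBIC)
B=cv2.resize(b[130:330,155:355],None,fx=3,fy=3,interpolation=cv2.INTER_CUBIC)
cv2.imwrite('pics/tz.png',A);cv2.imwrite('pics/sz.png',B)
E
```

```text
(no output)
```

View pics/tz.png

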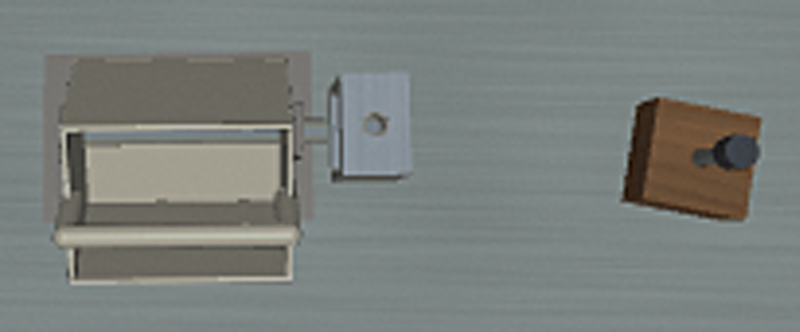

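View pics/sz.png

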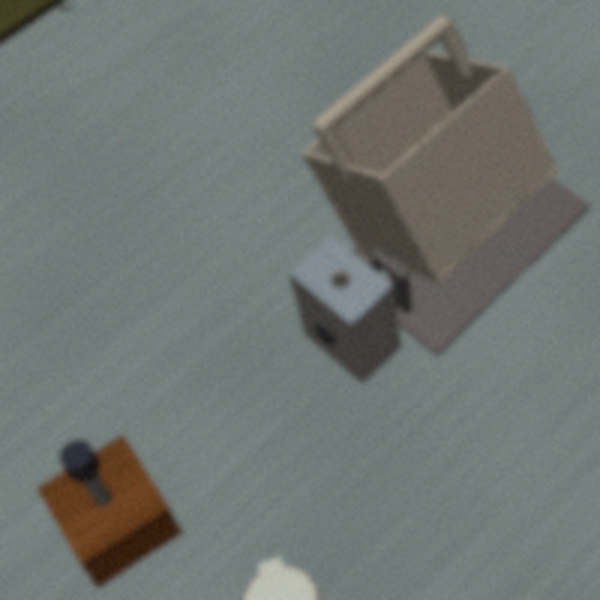

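```bash
python3 - <<'E'
from h import *
ct=r.get_calibration('top');cs=r.get_calibration('scene')
T=lambda u,v:(270+u/3.9-.37,180+v/3.9-.37)
S=lambda u,v:(155+u/3-.33,130+v/3-.33)
h1=T(375,123);h2=S(340,279)
print('hole',onz(ct,*h1,.097),onz(cs,*h2,.097),two(ray(ct,*h1),ray(cs,*h2)))
p1=T(742,150);p2=S(77,453)
print('head',onz(ct,*p1,.125),onz(cs,*p2,.125),two(ray(ct,*p1),ray(cs,*p2)))
print('br corners',[onz(ct,*T(*q),.097)[:2] for q in [(342,73),(411,73),(411,174),(337,174)]])
print('bracket corners scene',[onz(cs,*S(*q),.097)[:2] for q in [(291,277),(329,237),(391,280),(350,324)]])
print('block top',[onz(ct,*T(*q),.05)[:2] for q in [(657,98),(762,118),(747,221),(642,204)]])
print('block top s',[onz(cs,*S(*q),.05)[:2] for q in [(38,489),(122,437),(181,532),(98,585)]])
for a,b in [((58,235),(318,125)),((297,235),(447,20))]:
    print('bar')
e1=(ray(ct,*T(58,235)),ray(cs,*S(447,20)));e2=(ray(ct,*T(297,235)),ray(cs,*S(320,127)))
print(two(*e1),two(*e2))
# camera distances
print(-np.array(ct['R']).T@ct['t'],-np.array(cs['R']).T@cs['t'])
E
```

```text
hole [ 0.569  -0.0524  0.097 ] [ 0.5723 -0.0521  0.097 ] (array([ 0.5699, -0.0519,  0.0937]), [np.float64(0.0010806107742456705), np.float64(0.0010806107742456369)])
head [ 0.5542 -0.2769  0.125 ] [ 0.5576 -0.275   0.125 ] (array([ 0.5553, -0.2761,  0.123 ]), [np.float64(0.0017383696411200703), np.float64(0.0017383696411200967)])
br corners [array([ 0.601 , -0.0309]), array([ 0.6018, -0.0754]), array([ 0.5367, -0.0756]), array([ 0.5358, -0.0283])]
bracket corners scene [array([ 0.5443, -0.0761]), array([ 0.5389, -0.0326]), array([ 0.6007, -0.0266]), array([ 0.6057, -0.0731])]
block top [array([ 0.5935, -0.2479]), array([ 0.5813, -0.3183]), array([ 0.5119, -0.3065]), array([ 0.5219, -0.2366])]
block top s [array([ 0.5188, -0.3042]), array([ 0.5306, -0.2376]), array([ 0.6186, -0.2537]), array([ 0.6067, -0.3173])]
bar
bar
(array([0.4941, 0.1423, 0.165 ]), [np.float64(0.001109901913587383), np.float64(0.0011099019135873856)]) (array([0.4977, 0.0024, 0.1645]), [np.float64(0.0025146010686557035), np.float64(0.0025146010686556797)])
[0.4923 0.0453 1.0073] [ 1.0406 -0.3575  1.0118]
```

```bash
cat >> h.py <<'E'
RT=np.array([[0,0,1.],[-1,0,0],[0,-1,0]])
def plan(p,R=RT):
    s,Rc=st()
    d=Rc.T@(np.array(p)-s['tool_pos']); w=np.degrees(Ro.from_matrix(Rc.T@R).as_rotvec())/45
    print('d',d,'w',w)
E
python3 - <<'E'
from h import *
plan([.556,-.276,.36])
E
```

```text
t 0.15 pos [0.172  0.6006 0.4041] F [-0.7318  0.1523 -0.1182] M [0.0033 0.039  0.0651] op 1.0007125744276195
[[ 0.9614 -0.0003  0.2752]
 [-0.2752 -0.0013  0.9614]
 [ 0.0001 -1.     -0.0014]]
d [ 0.6104  0.0452 -0.7371] w [0.0014 1.6451 0.0012]
```

Request:
arm_command --deltas '[{"dx": 0.61,"dy": 0.045,"dz": -0.737,"wy": 0.9},{"dx": 0.61,"dy": 0.045,"dz": -0.737,"wy": 0.9},{"dx": 0.61,"dy": 0.045,"dz": -0.737,"wy": 0.9},{"dx": 0.61,"dy": 0.045,"dz": -0.737,"wy": 0.9},{"dx": 0.61,"dy": 0.045,"dz": -0.737,"wy": 0.9}]' --claw 1

```text
invalid input at $.deltas[0]: expected keys dx, dy, dz, wx, wy, wz
```

```bash
python3 - <<'E'
from h import *
plan([.556,-.276,.36])
E
```

```text
t 0.15 pos [0.172  0.6006 0.4041] F [-0.7318  0.1523 -0.1182] M [0.0033 0.039  0.0651] op 1.0007125744276195
[[ 0.9614 -0.0003  0.2752]
 [-0.2752 -0.0013  0.9614]
 [ 0.0001 -1.     -0.0014]]
d [ 0.6104  0.0452 -0.7371] w [0.0014 1.6451 0.0012]
```

Request:
arm_command --deltas '[{"dx": 0.61,"dy": 0.045,"dz": -0.737,"wx": 0,"wy": 0.95,"wz": 0},{"dx": 0.61,"dy": 0.045,"dz": -0.737,"wx": 0,"wy": 0.95,"wz": 0},{"dx": 0.61,"dy": 0.045,"dz": -0.737,"wx": 0,"wy": 0.95,"wz": 0},{"dx": 0.61,"dy": 0.045,"dz": -0.737,"wx": 0,"wy": 0.95,"wz": 0},{"dx": 0.61,"dy": 0.045,"dz": -0.737,"wx": 0,"wy": 0.95,"wz": 0}]' --claw 1

```text
clock: 0.65
tool_pos: [0.2726, 0.3702, 0.393]
eef_rot: [-0.615, 0.348, -0.349, 0.615]
contact_force: [1.4, -0.6, -0.5]
opening: 1.0
```

```bash
python3 - <<'E'
from h import *
plan([.556,-.276,.36])
E
```

```text
t 0.65 pos [0.2726 0.3702 0.393 ] F [ 1.3703 -0.5661 -0.4656] M [-0.0464 -0.0508  0.0059] op 0.9997079661057844
[[ 0.5142  0.0003  0.8577]
 [-0.8577  0.0001  0.5142]
 [ 0.     -1.      0.0003]]
d [ 0.7     0.033  -0.0891] w [-0.0004  0.6876 -0.0001]
```

Request:
arm_command --deltas '[{"dx": 0.7,"dy": 0.033,"dz": -0.089,"wx": 0,"wy": 0.688,"wz": 0},{"dx": 0.7,"dy": 0.033,"dz": -0.089,"wx": 0,"wy": 0.688,"wz": 0},{"dx": 0.7,"dy": 0.033,"dz": -0.089,"wx": 0,"wy": 0.688,"wz": 0},{"dx": 0.7,"dy": 0.033,"dz": -0.089,"wx": 0,"wy": 0.688,"wz": 0},{"dx": 0.7,"dy": 0.033,"dz": -0.089,"wx": 0,"wy": 0.688,"wz": 0}]'

```text
clock: 1.15
tool_pos: [0.3743, 0.1424, 0.3813]
eef_rot: [-0.501, 0.499, -0.499, 0.501]
contact_force: [0.5, 0.4, 0.4]
opening: 0.998
```

```bash
python3 - <<'E'
from h import *
plan([.556,-.276,.36])
E
```

```text
t 1.15 pos [0.3743 0.1424 0.3813] F [0.4694 0.4005 0.4302] M [-0.0696  0.0164 -0.0057] op 0.9976704208372729
[[ 0.0043  0.0005  1.    ]
 [-1.      0.      0.0043]
 [-0.     -1.      0.0005]]
d [0.4192 0.0213 0.1799] w [-0.0006  0.0054 -0.    ]
```

Request:
arm_command --deltas '[{"dx": 0.419,"dy": 0.021,"dz": 0.18,"wx": 0,"wy": 0.005,"wz": 0},{"dx": 0.419,"dy": 0.021,"dz": 0.18,"wx": 0,"wy": 0.005,"wz": 0},{"dx": 0.419,"dy": 0.021,"dz": 0.18,"wx": 0,"wy": 0.005,"wz": 0},{"dx": 0.419,"dy": 0.021,"dz": 0.18,"wx": 0,"wy": 0.005,"wz": 0},{"dx": 0.419,"dy": 0.021,"dz": 0.18,"wx": 0,"wy": 0.005,"wz": 0}]'

```text
clock: 1.65
tool_pos: [0.4742, -0.0869, 0.3696]
eef_rot: [-0.5, 0.5, -0.499, 0.5]
contact_force: [1.0, 1.4, -0.1]
opening: 0.996
```

```bash
python3 - <<'E'
from h import *
plan([.556,-.276,.36])
E
```

```text
t 1.65 pos [ 0.4742 -0.0869  0.3696] F [ 0.9752  1.4315 -0.1095] M [-0.0479 -0.0796  0.0229] op 0.9959369306646407
[[ 0.0016 -0.      1.    ]
 [-1.      0.0004  0.0016]
 [-0.0004 -1.     -0.    ]]
d [0.1892 0.0095 0.0816] w [ 0.0001  0.002  -0.0005]
```

Request:
arm_command --deltas '[{"dx": 0.189,"dy": 0.01,"dz": 0.082,"wx": 0,"wy": 0.002,"wz": 0},{"dx": 0.189,"dy": 0.01,"dz": 0.082,"wx": 0,"wy": 0.002,"wz": 0},{"dx": 0.189,"dy": 0.01,"dz": 0.082,"wx": 0,"wy": 0.002,"wz": 0},{"dx": 0.189,"dy": 0.01,"dz": 0.082,"wx": 0,"wy": 0.002,"wz": 0},{"dx": 0.189,"dy": 0.01,"dz": 0.082,"wx": 0,"wy": 0.002,"wz": 0}]'

```text
clock: 2.15
tool_pos: [0.5561, -0.2809, 0.3592]
eef_rot: [0.499, -0.5, 0.504, -0.497]
contact_force: [-1.3, 0.3, -0.1]
opening: 0.998
```

```bash
python3 - <<'E'
from h import *
plan([.556,-.276,.36])
im,c=snap('wrist','w1'); print(c['cx'],c['cy'],proj(c,[.5555,-.276,.125],True))
E
```

```text
t 2.15 pos [ 0.5561 -0.2809  0.3592] F [-1.3477  0.2911 -0.0622] M [-0.0625  0.0689  0.0114] op 0.9975935387736422
[[-0.0082  0.0016  1.    ]
 [-1.     -0.0055 -0.0082]
 [ 0.0054 -1.      0.0017]]
d [-0.0049 -0.0008 -0.0001] w [-0.0021 -0.0104  0.0069]
317.0651680429602 199.77885448537654 [316.5297 202.236 ]
```

View pics/w1.png

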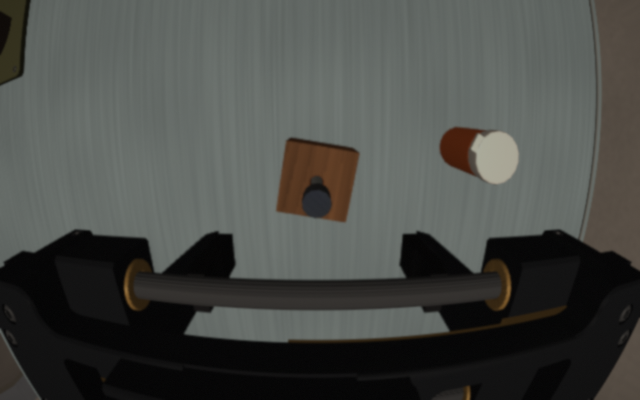

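The pin head is at (316,200) in the wrist view and the predicted pixel was (316.5,202), so they agree to about 2 px.

```bash
python3 - <<'E'
from h import *
c=r.get_calibration('wrist'); im=np.load('pics/w1.npy').astype(int)
sub=im[180:225,295:340].sum(2); m=(sub<130).astype(np.uint8)
n,l,s,ce=cv2.connectedComponentsWithStats(m)
for i in range(1,n): print(s[i],ce[i]+[295,180])
print(onz(c,316.5,200.5,.120,True))
plan([.5556,-.2755,.29])
E
```

```text
[  7   0  29  23 299] [315.3813 189.1672]
[22 16  1  1  1] [317. 196.]
[24 16  2  4  4] [319.5 197.5]
[17 18 15 15 61] [319.1148 205.4426]
[29 21  4  5  9] [325.3333 202.5556]
[13 23  1  1  1] [308. 203.]
[33 23  1  1  1] [328. 203.]
[12 25  1  1  1] [307. 205.]
[14 26  1  1  1] [309. 206.]
[16 26  4  4  8] [312.25  207.875]
[21 29  1  1  1] [316. 209.]
[13 32  1  1  1] [308. 212.]
[20 32  2  1  2] [315.5 212. ]
[23 32  3  3  5] [318.6 213.2]
[27 33  1  1  1] [322. 213.]
[ 0.555 -0.273  0.12 ]
t 2.2 pos [ 0.5559 -0.2785  0.359 ] F [ 0.613  -0.9649 -0.1864] M [-0.0301 -0.0143 -0.0453] op 1.000271765592291
[[-0.0062  0.0005  1.    ]
 [-1.     -0.0029 -0.0062]
 [ 0.0029 -1.      0.0005]]
d [-0.0032  0.069  -0.0003] w [-0.0006 -0.0079  0.0037]
```

Request:
arm_command --deltas '[{"dx": -0.003,"dy": 0.03,"dz": 0,"wx": 0,"wy": -0.004,"wz": 0},{"dx": -0.003,"dy": 0.06,"dz": 0,"wx": 0,"wy": -0.004,"wz": 0},{"dx": -0.003,"dy": 0.09,"dz": 0,"wx": 0,"wy": -0.004,"wz": 0},{"dx": -0.003,"dy": 0.1,"dz": 0,"wx": 0,"wy": -0.004,"wz": 0},{"dx": -0.003,"dy": 0.1,"dz": 0,"wx": 0,"wy": -0.004,"wz": 0}]'

```text
clock: 2.7
tool_pos: [0.5555, -0.2692, 0.2586]
eef_rot: [0.501, -0.5, 0.497, -0.501]
contact_force: [-0.5, 0.0, 0.3]
opening: 0.999
```

```bash
python3 - <<'E'
from h import *
plan([.5556,-.2750,.26])
im,c=snap('wrist','w2'); print(proj(c,[.5555,-.275,.125],True))
E
```

```text
t 2.7 pos [ 0.5555 -0.2692  0.2586] F [-0.5005  0.0051  0.3159] M [-0.0428  0.0099 -0.0104] op 0.9989564790481438
[[ 0.0047 -0.0033  1.    ]
 [-1.      0.0022  0.0047]
 [-0.0022 -1.     -0.0032]]
d [ 0.0058 -0.0014  0.0001] w [ 0.0041  0.006  -0.0028]
[319.1644 292.8083]
```

View pics/w2.png

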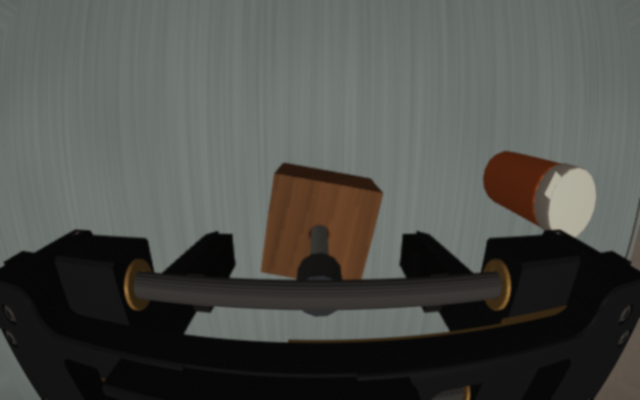

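Request:
arm_command --deltas '[{"dx": 0.001,"dy": 0,"dz": 0,"wx": 0,"wy": 0,"wz": 0},{"dx": 0.001,"dy": 0,"dz": 0,"wx": 0,"wy": 0,"wz": 0},{"dx": 0.001,"dy": 0,"dz": 0,"wx": 0,"wy": 0,"wz": 0},{"dx": 0.001,"dy": 0,"dz": 0,"wx": 0,"wy": 0,"wz": 0},{"dx": 0.001,"dy": 0,"dz": 0,"wx": 0,"wy": 0,"wz": 0}]'

```text
clock: 3.25
tool_pos: [0.556, -0.2718, 0.2601]
eef_rot: [-0.501, 0.499, -0.499, 0.501]
contact_force: [0.5, -0.1, -0.4]
opening: 0.998
```

```bash
python3 - <<'E'
from h import *
plan([.5556,-.2745,.26])
im,c=snap('wrist','w3');
for y in [-.272,-.274,-.276]: print(proj(c,[.5555,y,.125],True),proj(c,[.5555,y,.101],True),proj(c,[.5555,y+.0065,.05],True))
A=cv2.resize(im[200:330,230:410,::-1],None,fx=4,fy=4);cv2.imwrite('pics/w3z.png',A)
E
```

```text
t 3.25 pos [ 0.556  -0.2718  0.2601] F [ 0.5087 -0.1249 -0.3596] M [-0.0811  0.0742 -0.0317] op 0.9983824238093123
[[ 0.0031  0.0005  1.    ]
 [-1.     -0.0001  0.0031]
 [ 0.0001 -1.      0.0005]]
d [ 0.0027  0.0001 -0.0004] w [-0.0006  0.004   0.0001]
[316.7269 279.3193] [316.8416 255.3114] [317.0373 212.0962]
[316.7125 283.3413] [316.8285 258.9273] [317.0264 215.0554]
[316.6983 287.3027] [316.8155 262.5026] [317.0156 217.9964]
```

View pics/w3z.png

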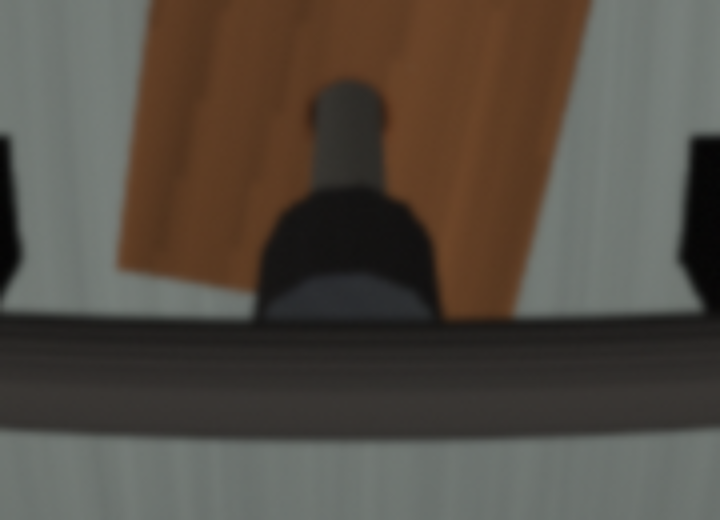

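```bash
python3 - <<'E'
from h import *
c=r.get_calibration('wrist')
print(onz(c,317,220,.05,True)-[0,.0055,0], onz(c,317,246.6,.101,True)-[0,.011,0], onz(c,317,268,.125,True)-[0,.011,0])
c=r.get_calibration('wrist');print(st())
E
```

```text
[ 0.5554 -0.2763  0.05  ] [ 0.5555 -0.2782  0.101 ] [ 0.5555 -0.2774  0.125 ]
t 3.3 pos [ 0.556  -0.2717  0.26  ] F [ 0.0409 -0.1445 -0.4303] M [-0.1337  0.0097 -0.0228] op 0.9993896409816952
[[ 0.0032  0.0003  1.    ]
 [-1.      0.      0.0032]
 [-0.     -1.      0.0003]]
({'clock': 3.3, 'q': array([ 0.388 ,  0.8699, -0.0143,  1.6998,  0.02  ,  0.5718,  0.3652]), 'qd': array([ 0.0001,  0.0044, -0.001 ,  0.001 , -0.0007, -0.0007,  0.    ]), 'joint_torque': array([  0.0048, -55.7579,   1.2349, -10.7168,  -0.0297,   0.041 ,
        -0.0002]), 'tool_pos': array([ 0.556 , -0.2717,  0.26  ]), 'eef_rot': array([-0.5007,  0.4991, -0.4993,  0.5009]), 'contact_force': array([ 0.0409, -0.1445, -0.4303]), 'moment': array([-0.1337,  0.0097, -0.0228]), 'opening': 0.9993896409816952}, array([[ 0.0032,  0.0003,  1.    ],
       [-1.    ,  0.    ,  0.0032],
       [-0.    , -1.    ,  0.0003]]))
```

Request:
arm_command --deltas '[{"dx": 0.005,"dy": 0,"dz": -0.0003,"wx": 0,"wy": 0.004,"wz": 0},{"dx": 0.005,"dy": 0,"dz": -0.0003,"wx": 0,"wy": 0.004,"wz": 0},{"dx": 0.005,"dy": 0,"dz": -0.0003,"wx": 0,"wy": 0.004,"wz": 0},{"dx": 0.005,"dy": 0,"dz": -0.0003,"wx": 0,"wy": 0.004,"wz": 0},{"dx": 0.005,"dy": 0,"dz": -0.0003,"wx": 0,"wy": 0.004,"wz": 0}]' --claw -1 --grip_force 20

```text
clock: 3.8
tool_pos: [0.5557, -0.2766, 0.2597]
eef_rot: [-0.5, 0.5, -0.5, 0.5]
contact_force: [0.1, -0.2, -0.1]
opening: 0.567
```

Request:
arm_command --deltas '[{"dx": 0,"dy": 0,"dz": 0,"wx": 0,"wy": 0,"wz": 0},{"dx": 0,"dy": 0,"dz": 0,"wx": 0,"wy": 0,"wz": 0},{"dx": 0,"dy": 0,"dz": 0,"wx": 0,"wy": 0,"wz": 0},{"dx": 0,"dy": 0,"dz": 0,"wx": 0,"wy": 0,"wz": 0},{"dx": 0,"dy": 0,"dz": 0,"wx": 0,"wy": 0,"wz": 0}]'

```text
clock: 4.3
tool_pos: [0.5557, -0.2767, 0.2598]
eef_rot: [-0.5, 0.5, -0.5, 0.5]
contact_force: [-0.2, 0.2, -0.1]
opening: 0.226
```

```bash
python3 - <<'E'
from h import *
plan([.5556,-.2772,.26])
E
```

```text
t 4.3 pos [ 0.5557 -0.2767  0.2598] F [-0.2094  0.2485 -0.084 ] M [-0.1126  0.0077 -0.0007] op 0.22556087909461997
[[ 0.0001  0.0001  1.    ]
 [-1.      0.0001  0.0001]
 [-0.0001 -1.      0.0001]]
d [ 0.0005 -0.0002 -0.0001] w [-0.0001  0.0001 -0.0001]
```

Request:
arm_command --deltas '[{"dx": 0,"dy": 0,"dz": 0,"wx": 0,"wy": 0,"wz": 0},{"dx": 0,"dy": 0,"dz": 0,"wx": 0,"wy": 0,"wz": 0},{"dx": 0,"dy": -0.01,"dz": 0,"wx": 0,"wy": 0,"wz": 0},{"dx": 0,"dy": -0.02,"dz": 0,"wx": 0,"wy": 0,"wz": 0},{"dx": 0,"dy": -0.02,"dz": 0,"wx": 0,"wy": 0,"wz": 0}]'

```text
clock: 4.8
tool_pos: [0.5562, -0.2771, 0.2817]
eef_rot: [0.5, -0.499, 0.501, -0.5]
contact_force: [0.9, -0.9, -0.4]
opening: 0.227
```

```bash
python3 - <<'E'
from h import *
plan([.5556,-.2772,.26])
im,c=snap('wrist','w4')
cv2.imwrite('pics/w4z.png',cv2.resize(im[170:330,200:440,::-1],None,fx=3,fy=3))
im,c=snap('top','t4')
cv2.imwrite('pics/t4z.png',cv2.resize(im[150:270,330:490,::-1],None,fx=4,fy=4))
E
```

```text
t 4.8 pos [ 0.5562 -0.2771  0.2817] F [ 0.8708 -0.9413 -0.4308] M [-0.0488  0.0637 -0.0267] op 0.22653116782138968
[[-0.0001  0.0029  1.    ]
 [-1.     -0.0013 -0.0001]
 [ 0.0013 -1.      0.0029]]
d [ 0.0001  0.0217 -0.0007] w [-0.0036 -0.0002  0.0017]
```

View pics/w4z.png

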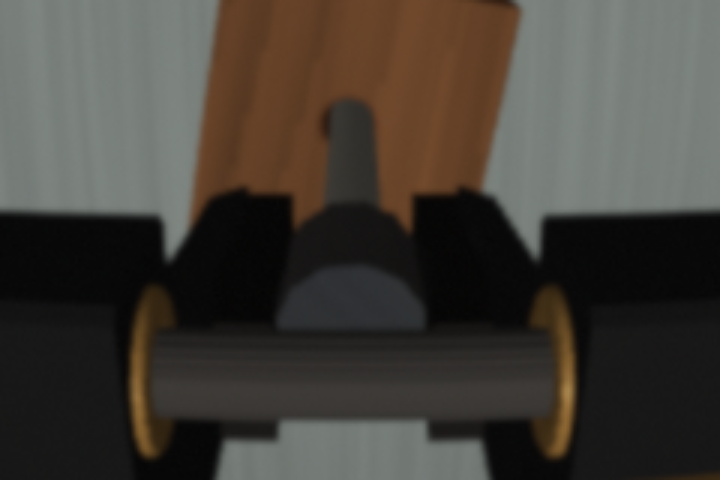

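Request:
arm_command --deltas '[{"dx": 0,"dy": -0.03,"dz": 0,"wx": 0,"wy": 0,"wz": 0},{"dx": 0,"dy": -0.07,"dz": 0,"wx": 0,"wy": 0,"wz": 0},{"dx": -0.04,"dy": -0.1,"dz": 0.003,"wx": 0,"wy": 0,"wz": 0},{"dx": -0.085,"dy": -0.1,"dz": 0.006,"wx": 0,"wy": 0,"wz": 0},{"dx": -0.13,"dy": -0.1,"dz": 0.009,"wx": 0,"wy": 0,"wz": 0}]'

```text
clock: 5.4
tool_pos: [0.5647, -0.1457, 0.3809]
eef_rot: [0.499, -0.5, 0.501, -0.5]
contact_force: [1.0, 0.6, -1.6]
opening: 0.229
```

Request:
arm_command --deltas '[{"dx": -0.035,"dy": 0,"dz": 0.002,"wx": 0,"wy": 0,"wz": 0},{"dx": -0.06,"dy": 0,"dz": 0.004,"wx": 0,"wy": 0,"wz": 0},{"dx": -0.08,"dy": 0,"dz": 0.006,"wx": 0,"wy": 0,"wz": 0},{"dx": -0.09,"dy": 0,"dz": 0.006,"wx": 0,"wy": 0,"wz": 0},{"dx": -0.09,"dy": 0,"dz": 0.006,"wx": 0,"wy": 0,"wz": 0}]'

```text
clock: 5.9
tool_pos: [0.5706, -0.0553, 0.3796]
eef_rot: [-0.501, 0.5, -0.499, 0.501]
contact_force: [0.6, 1.1, -0.6]
opening: 0.228
```

```bash
python3 - <<'E'
from h import *
plan([.570,-.0525,.38])
im,c=snap('wrist','w5')
print(proj(c,[.570,-.0525,.097],True), -c['R'].T@c['t'])
cv2.imwrite('pics/w5z.png',cv2.resize(im[130:330,200:440,::-1],None,fx=3,fy=3))
im,c=snap('scene','s5')
cv2.imwrite('pics/s5z.png',cv2.resize(im[130:280,200:360,::-1],None,fx=4,fy=4))
plan([.570,-.0525,.38])
E
```

```text
t 5.9 pos [ 0.5706 -0.0553  0.3796] F [ 0.5648  1.0575 -0.6206] M [-0.109   0.1119  0.0375] op 0.2280789553942144
[[ 0.0027 -0.0005  1.    ]
 [-1.      0.0008  0.0027]
 [-0.0008 -1.     -0.0005]]
d [-0.0028 -0.0004 -0.0006] w [ 0.0007  0.0034 -0.0011]
[317.3631 191.4475] [0.5702 0.0104 0.3597]
t 6.0 pos [ 0.5705 -0.058   0.3797] F [-0.777  -0.1853 -0.4019] M [-0.1031  0.0595 -0.0191] op 0.2255024167503507
[[-0.0011 -0.0004  1.    ]
 [-1.     -0.0011 -0.0011]
 [ 0.0011 -1.     -0.0004]]
d [-0.0055 -0.0003 -0.0005] w [ 0.0005 -0.0014  0.0014]
```

View pics/w5z.png

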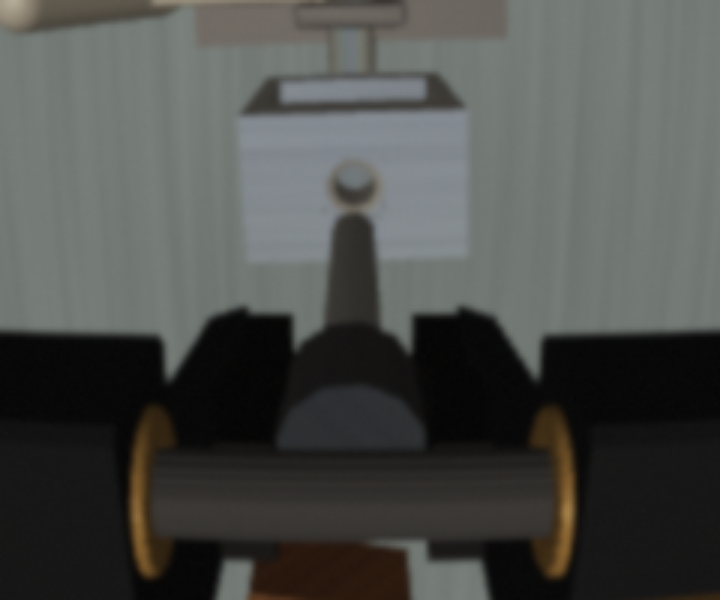

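View pics/s5z.png

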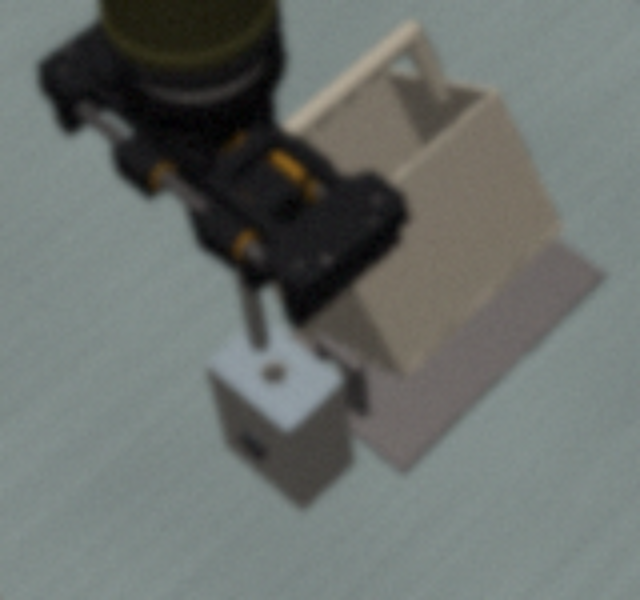

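```bash
python3 - <<'E'
from h import *
cs=r.get_calibration('scene')
# wrist calib at snapshot approx: rebuild from current by pose shift
c=r.get_calibration('wrist'); s,R=st()
p=np.array([.5706,-.0553,.3796]); R0=np.array([[.0027,-.0005,1],[-1,.0008,.0027],[-.0008,-1,-.0005]])
Rwt=R; Rc=c['R']@Rwt # cam<-tool
tc=c['R']@s['tool_pos']+c['t']
c5=dict(c); c5['R']=Rc@R0.T; c5['t']=tc-c5['R']@p
print('hole',onz(c5,318,191.7,.097,True))
for z in (.128,.13,.132): print('tip faredge',onz(c5,317.3,200.7,z,True), 'scene tip',onz(cs,200+262/4,130+344/4,z))
E
```

```text
t 6.0 pos [ 0.5705 -0.058   0.3797] F [-0.777  -0.1853 -0.4019] M [-0.1031  0.0595 -0.0191] op 0.2255024167503507
[[-0.0011 -0.0004  1.    ]
 [-1.     -0.0011 -0.0011]
 [ 0.0011 -1.     -0.0004]]
hole [ 0.5706 -0.0528  0.097 ]
tip faredge [ 0.57   -0.0525  0.128 ] scene tip [ 0.5717 -0.0547  0.128 ]
tip faredge [ 0.57  -0.052  0.13 ] scene tip [ 0.5728 -0.0554  0.13  ]
tip faredge [ 0.57   -0.0514  0.132 ] scene tip [ 0.5738 -0.0561  0.132 ]
```

Request:
arm_command --deltas '[{"dx": -0.003,"dy": 0,"dz": 0.0005,"wx": 0,"wy": 0,"wz": 0},{"dx": -0.003,"dy": 0,"dz": 0.0005,"wx": 0,"wy": 0,"wz": 0},{"dx": -0.003,"dy": 0,"dz": 0.0005,"wx": 0,"wy": 0,"wz": 0},{"dx": -0.003,"dy": 0,"dz": 0.0005,"wx": 0,"wy": 0,"wz": 0},{"dx": -0.003,"dy": 0,"dz": 0.0005,"wx": 0,"wy": 0,"wz": 0}]'

```text
clock: 6.5
tool_pos: [0.5712, -0.054, 0.3798]
eef_rot: [-0.5, 0.5, -0.5, 0.5]
contact_force: [0.4, -0.0, -0.8]
opening: 0.231
```

```bash
python3 - <<'E'
from h import *
plan([.571,-.0522,.38])
im,c=snap('wrist','w6')
cv2.imwrite('pics/w6z.png',cv2.resize(im[170:250,270:366,::-1],None,fx=7,fy=7,interpolation=cv2.INTER_CUBIC))
plan([.571,-.0522,.38])
E
```

```text
t 6.5 pos [ 0.5712 -0.054   0.3798] F [ 0.3591 -0.0199 -0.7812] M [-0.1077  0.0104  0.0013] op 0.23072253362381112
[[-0.0003 -0.      1.    ]
 [-1.      0.     -0.0003]
 [-0.     -1.     -0.    ]]
d [-0.0018 -0.0002 -0.0002] w [ 0.0001 -0.0003 -0.    ]
t 6.55 pos [ 0.5712 -0.0539  0.3798] F [ 0.1432 -0.7371 -0.4801] M [-0.0697  0.0712 -0.0317] op 0.2259506371569863
[[-0.0002 -0.      1.    ]
 [-1.      0.0001 -0.0002]
 [-0.0001 -1.     -0.    ]]
d [-0.0017 -0.0002 -0.0002] w [ 0.0001 -0.0003 -0.0001]
```

View pics/w6z.png

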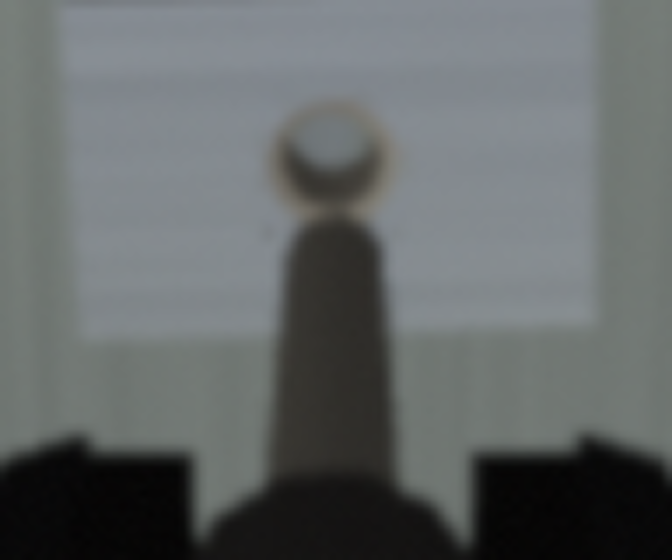

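```bash
python3 - <<'E'
from h import *
c=r.get_calibration('wrist')
print('hole',onz(c,317.1,192,.097,True)); print('tip far',onz(c,317.4,200.3,.130,True))
print(proj(c,[.5712,-.054+.0035,.130],True),proj(c,[.5712,-.054+.0055,.134],True))
plan([.571,-.0524,.3475])
E
```

```text
hole [ 0.5705 -0.0519  0.097 ]
tip far [ 0.5708 -0.0505  0.13  ]
[317.9708 200.2965] [317.9786 199.1245]
t 6.55 pos [ 0.5712 -0.0539  0.3798] F [ 0.1432 -0.7371 -0.4801] M [-0.0697  0.0712 -0.0317] op 0.2259506371569863
[[-0.0002 -0.      1.    ]
 [-1.      0.0001 -0.0002]
 [-0.0001 -1.     -0.    ]]
d [-0.0015  0.0323 -0.0002] w [ 0.0001 -0.0003 -0.0001]
```

Request:
arm_command --deltas '[{"dx": -0.002,"dy": 0.01,"dz": -0.0003,"wx": 0,"wy": 0,"wz": 0},{"dx": -0.002,"dy": 0.02,"dz": -0.0003,"wx": 0,"wy": 0,"wz": 0},{"dx": -0.002,"dy": 0.027,"dz": -0.0003,"wx": 0,"wy": 0,"wz": 0},{"dx": -0.002,"dy": 0.03,"dz": -0.0003,"wx": 0,"wy": 0,"wz": 0},{"dx": -0.002,"dy": 0.03,"dz": -0.0003,"wx": 0,"wy": 0,"wz": 0}]'

```text
clock: 7.05
tool_pos: [0.5707, -0.0517, 0.3489]
eef_rot: [-0.5, 0.5, -0.5, 0.5]
contact_force: [-0.4, -0.8, -0.8]
opening: 0.23
```

```bash
python3 - <<'E'
from h import *
plan([.571,-.0522,.34])
im,c=snap('wrist','w7')
cv2.imwrite('pics/w7z.png',cv2.resize(im[170:250,270:366,::-1],None,fx=7,fy=7,interpolation=cv2.INTER_CUBIC))
E
```

```text
t 7.05 pos [ 0.5707 -0.0517  0.3489] F [-0.3824 -0.7659 -0.7934] M [-0.068   0.1359 -0.0056] op 0.23024758791022346
[[ 0.     -0.0016  1.    ]
 [-1.      0.0001  0.    ]
 [-0.0001 -1.     -0.0016]]
d [0.0005 0.0089 0.0003] w [ 0.002   0.     -0.0001]
```

View pics/w7z.png

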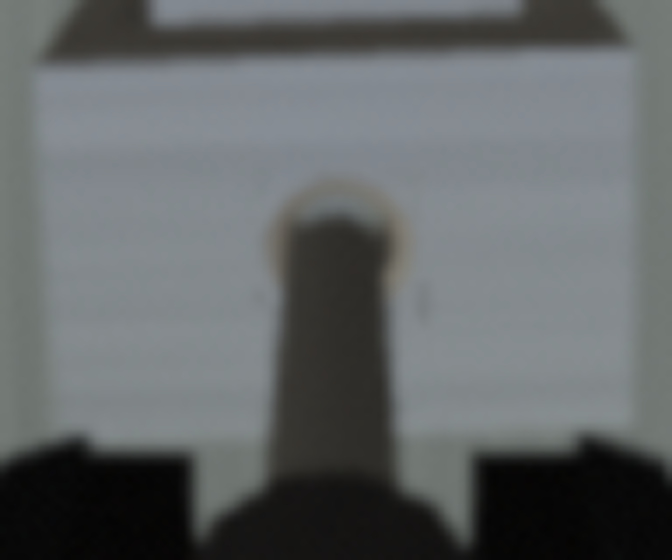

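Request:
arm_command --deltas '[{"dx": 0.0,"dy": 0.003,"dz": 0.0003,"wx": 0,"wy": 0,"wz": 0},{"dx": 0,"dy": 0.006,"dz": 0.0003,"wx": 0,"wy": 0,"wz": 0},{"dx": 0,"dy": 0.009,"dz": 0.0003,"wx": 0,"wy": 0,"wz": 0},{"dx": 0,"dy": 0.012,"dz": 0.0003,"wx": 0,"wy": 0,"wz": 0},{"dx": 0,"dy": 0.012,"dz": 0.0003,"wx": 0,"wy": 0,"wz": 0}]'

```text
clock: 7.6
tool_pos: [0.571, -0.0517, 0.3373]
eef_rot: [-0.5, 0.5, -0.5, 0.5]
contact_force: [0.6, -0.7, -0.9]
opening: 0.227
```

```bash
python3 - <<'E'
from h import *
plan([.571,-.0522,.32])
E
```

```text
t 7.6 pos [ 0.571  -0.0517  0.3373] F [ 0.5918 -0.7055 -0.8641] M [-0.0506  0.1346 -0.0432] op 0.2265581402404555
[[ 0.0001 -0.0008  1.    ]
 [-1.      0.0001  0.0001]
 [-0.0001 -1.     -0.0008]]
d [ 0.0005  0.0173 -0.    ] w [ 0.0011  0.0001 -0.0002]
```

Request:
arm_command --deltas '[{"dx": 0.0,"dy": 0.004,"dz": 0,"wx": 0,"wy": 0,"wz": 0},{"dx": 0,"dy": 0.008,"dz": 0,"wx": 0,"wy": 0,"wz": 0},{"dx": 0,"dy": 0.012,"dz": 0,"wx": 0,"wy": 0,"wz": 0},{"dx": 0,"dy": 0.0155,"dz": 0,"wx": 0,"wy": 0,"wz": 0},{"dx": 0,"dy": 0.0155,"dz": 0,"wx": 0,"wy": 0,"wz": 0}]'

```text
clock: 8.1
tool_pos: [0.571, -0.0517, 0.3217]
eef_rot: [-0.5, 0.5, -0.5, 0.5]
contact_force: [-0.3, 0.1, -1.3]
opening: 0.229
```

```bash
python3 - <<'E'
from h import *
plan([.571,-.0522,.32])
E
```

```text
t 8.1 pos [ 0.571  -0.0517  0.3217] F [-0.2514  0.1471 -1.3376] M [-0.0489  0.0772  0.0171] op 0.2294808289389217
[[ 0.0001 -0.0011  1.    ]
 [-1.      0.0001  0.0001]
 [-0.0001 -1.     -0.0011]]
d [0.0005 0.0017 0.    ] w [ 0.0014  0.0001 -0.0001]
```

Request:
arm_command --deltas '[{"dx": 0,"dy": 0.0012,"dz": 0,"wx": 0,"wy": 0,"wz": 0},{"dx": 0,"dy": 0.0012,"dz": 0,"wx": 0,"wy": 0,"wz": 0},{"dx": 0,"dy": 0.0012,"dz": 0,"wx": 0,"wy": 0,"wz": 0},{"dx": 0,"dy": 0.0012,"dz": 0,"wx": 0,"wy": 0,"wz": 0},{"dx": 0,"dy": 0.0012,"dz": 0,"wx": 0,"wy": 0,"wz": 0}]' --claw 0.1

```text
clock: 8.6
tool_pos: [0.5712, -0.0517, 0.3212]
eef_rot: [-0.5, 0.5, -0.5, 0.5]
contact_force: [-0.1, -0.2, 0.1]
opening: 0.553
```

```bash
python3 - <<'E'
from h import *
st()
im,c=snap('wrist','w8')
cv2.imwrite('pics/w8z.png',cv2.resize(im[170:330,200:440,::-1],None,fx=3,fy=3))
E
```

```text
t 8.6 pos [ 0.5712 -0.0517  0.3212] F [-0.0823 -0.1875  0.0884] M [-0.083   0.1171  0.0295] op 0.5526112010922191
[[ 0.0001  0.0003  1.    ]
 [-1.      0.0001  0.0001]
 [-0.0001 -1.      0.0003]]
```

View pics/w8z.png

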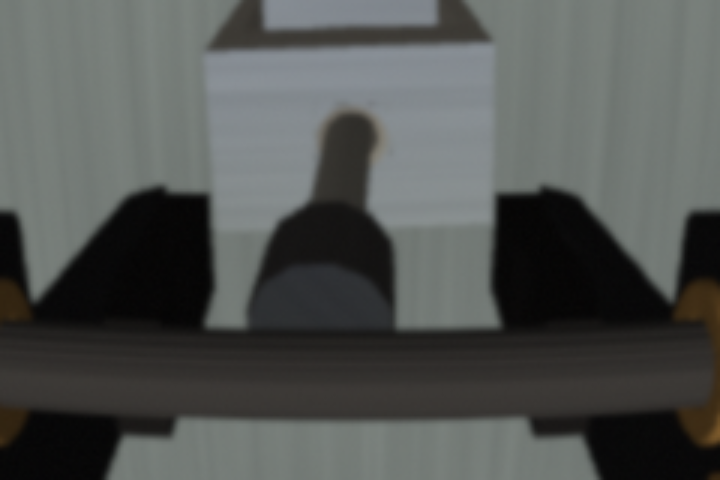

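Request:
arm_command --deltas '[{"dx": 0,"dy": -0.03,"dz": 0,"wx": 0,"wy": 0,"wz": 0},{"dx": 0,"dy": -0.06,"dz": 0,"wx": 0,"wy": 0,"wz": 0},{"dx": -0.02,"dy": -0.075,"dz": -0.01,"wx": 0,"wy": 0,"wz": 0},{"dx": -0.06,"dy": -0.075,"dz": -0.037,"wx": 0,"wy": 0,"wz": 0},{"dx": -0.1,"dy": -0.075,"dz": -0.06,"wx": 0,"wy": 0,"wz": 0}]'

```text
clock: 9.15
tool_pos: [0.5104, 0.0486, 0.3968]
eef_rot: [0.499, -0.5, 0.501, -0.5]
contact_force: [0.8, 0.6, -0.3]
opening: 0.548
```

Request:
arm_command --deltas '[{"dx": -0.022,"dy": 0.01,"dz": -0.014,"wx": 0,"wy": 0,"wz": 0},{"dx": -0.023,"dy": 0.01,"dz": -0.0145,"wx": 0,"wy": 0,"wz": 0},{"dx": -0.023,"dy": 0.01,"dz": -0.0145,"wx": 0,"wy": 0,"wz": 0},{"dx": -0.023,"dy": 0.01,"dz": -0.0145,"wx": 0,"wy": 0,"wz": 0},{"dx": -0.023,"dy": 0.01,"dz": -0.0145,"wx": 0,"wy": 0,"wz": 0}]' --claw 0.2

```text
clock: 9.65
tool_pos: [0.4974, 0.0699, 0.3863]
eef_rot: [0.499, -0.5, 0.501, -0.5]
contact_force: [0.3, -0.1, 0.1]
opening: 0.598
```

```bash
python3 - <<'E'
from h import *
plan([.496,.072,.317])
im,c=snap('wrist','w9')
cv2.imwrite('pics/w9z.png',cv2.resize(im[:,:,::-1],None,fx=1.2,fy=1.2))
im,c=snap('top','t9')
cv2.imwrite('pics/t9z.png',cv2.resize(im[180:265,270:475,::-1],None,fx=3.9,fy=3.9,interpolation=cv2.INTER_CUBIC))
E
```

```text
t 9.65 pos [0.4974 0.0699 0.3863] F [ 0.33   -0.1079  0.1177] M [-0.0616  0.0791 -0.0052] op 0.5984772565359886
[[-0.0025  0.0011  1.    ]
 [-1.     -0.0005 -0.0025]
 [ 0.0005 -1.      0.0011]]
d [-0.0021  0.0693 -0.0015] w [-0.0014 -0.0032  0.0006]
```

View pics/w9z.png

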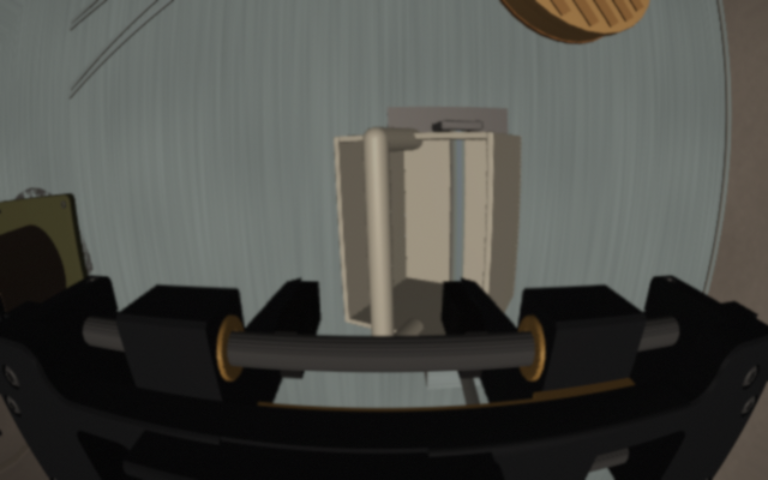

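View pics/t9z.png

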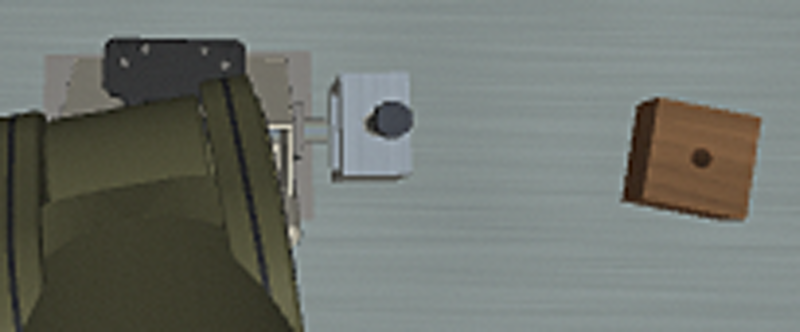

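Request:
arm_command --deltas '[{"dx": -0.001,"dy": 0.03,"dz": -0.001,"wx": 0,"wy": 0,"wz": 0},{"dx": -0.001,"dy": 0.05,"dz": -0.001,"wx": 0,"wy": 0,"wz": 0},{"dx": -0.001,"dy": 0.065,"dz": -0.001,"wx": 0,"wy": 0,"wz": 0},{"dx": -0.001,"dy": 0.07,"dz": -0.001,"wx": 0,"wy": 0,"wz": 0},{"dx": -0.001,"dy": 0.07,"dz": -0.001,"wx": 0,"wy": 0,"wz": 0}]'

```text
clock: 10.25
tool_pos: [0.4958, 0.0719, 0.3157]
eef_rot: [-0.5, 0.5, -0.5, 0.5]
contact_force: [0.7, 0.6, -0.3]
opening: 0.603
```

Request:
arm_command --deltas '[{"dx": 0,"dy": 0,"dz": 0,"wx": 0,"wy": 0,"wz": 0},{"dx": 0,"dy": 0,"dz": 0,"wx": 0,"wy": 0,"wz": 0},{"dx": 0,"dy": 0,"dz": 0,"wx": 0,"wy": 0,"wz": 0},{"dx": 0,"dy": 0,"dz": 0,"wx": 0,"wy": 0,"wz": 0},{"dx": 0,"dy": 0,"dz": 0,"wx": 0,"wy": 0,"wz": 0}]' --claw -1 --grip_force 4

```text
clock: 10.75
tool_pos: [0.4958, 0.0723, 0.3164]
eef_rot: [-0.5, 0.5, -0.5, 0.5]
contact_force: [0.8, 0.7, -0.5]
opening: 0.17
```

Request:
arm_command --deltas '[{"dx": 0,"dy": 0,"dz": 0,"wx": 0,"wy": 0,"wz": 0},{"dx": 0,"dy": 0,"dz": 0,"wx": 0,"wy": 0,"wz": 0},{"dx": 0,"dy": 0,"dz": 0,"wx": 0,"wy": 0,"wz": 0},{"dx": 0,"dy": 0,"dz": 0,"wx": 0,"wy": 0,"wz": 0},{"dx": 0,"dy": 0,"dz": 0,"wx": 0,"wy": 0,"wz": 0}]'

```text
clock: 11.25
tool_pos: [0.4956, 0.0723, 0.3161]
eef_rot: [0.5, -0.5, 0.5, -0.5]
contact_force: [0.3, 0.2, 0.4]
opening: 0.157
```

```bash
python3 - <<'E'
from h import *
plan([.496,.072,.317])
E
```

```text
t 11.25 pos [0.4956 0.0723 0.3161] F [0.3477 0.1692 0.4021] M [0.0141 0.1122 0.0656] op 0.15667972748066722
[[ 0.0001 -0.0002  1.    ]
 [-1.      0.0001  0.0001]
 [-0.0001 -1.     -0.0002]]
d [ 0.0003 -0.0009  0.0004] w [ 0.0002  0.0002 -0.0001]
```

Request:
arm_command --deltas '[{"dx": 0,"dy": -0.0028,"dz": 0.005,"wx": 0,"wy": 0,"wz": 0},{"dx": 0,"dy": -0.0054,"dz": 0.01,"wx": 0,"wy": 0,"wz": 0},{"dx": 0,"dy": -0.0078,"dz": 0.015,"wx": 0,"wy": 0,"wz": 0},{"dx": 0,"dy": -0.01,"dz": 0.02,"wx": 0,"wy": 0,"wz": 0},{"dx": 0,"dy": -0.0117,"dz": 0.0244,"wx": 0,"wy": 0,"wz": 0}]'

```text
clock: 11.75
tool_pos: [0.5207, 0.0725, 0.3281]
eef_rot: [-0.5, 0.5, -0.5, 0.5]
contact_force: [-1.3, 1.3, 0.8]
opening: 0.157
```

```bash
python3 - <<'E'
from h import *
st()
for th in np.arange(-.35,.36,.05): print(round(th,2), .568+.14*np.sin(th), .3161+.14*(np.cos(th)-.8557))
E
```

```text
t 11.75 pos [0.5207 0.0725 0.3281] F [-1.257   1.3011  0.8273] M [0.2798 0.3967 0.0677] op 0.1570779733467722
[[ 0.0003  0.0006  1.    ]
 [-1.      0.0006  0.0003]
 [-0.0006 -1.      0.0006]]
-0.35 0.5199943069562367 0.32781417979863303
-0.3 0.5266271710674124 0.33004910847758484
-0.25 0.5333634457043668 0.33194973903949027
-0.2 0.5401862936886914 0.3335113208977738
-0.15 0.5470786614536961 0.3347299509110459
-0.1 0.554023321669444 0.3356025831389236
-0.05 0.561002916302105 0.3361270364552953
-0.0 0.568 0.336302
0.05 0.5749970836978949 0.3361270364552953
0.1 0.5819766783305559 0.3356025831389236
0.15 0.5889213385463038 0.3347299509110459
0.2 0.5958137063113085 0.3335113208977738
0.25 0.6026365542956331 0.33194973903949027
0.3 0.6093728289325875 0.33004910847758484
0.35 0.6160056930437632 0.32781417979863303
```

Request:
arm_command --deltas '[{"dx": 0,"dy": -0.0005,"dz": 0.0015,"wx": 0,"wy": 0,"wz": 0},{"dx": 0,"dy": -0.001,"dz": 0.003,"wx": 0,"wy": 0,"wz": 0},{"dx": 0,"dy": -0.0014,"dz": 0.0045,"wx": 0,"wy": 0,"wz": 0},{"dx": 0,"dy": -0.0018,"dz": 0.0055,"wx": 0,"wy": 0,"wz": 0},{"dx": 0,"dy": -0.0022,"dz": 0.0066,"wx": 0,"wy": 0,"wz": 0}]'

```text
clock: 12.25
tool_pos: [0.5267, 0.0725, 0.3299]
eef_rot: [-0.5, 0.5, -0.5, 0.5]
contact_force: [-0.7, 2.1, -0.1]
opening: 0.16
```

Request:
arm_command --deltas '[{"dx": 0,"dy": -0.0004,"dz": 0.0014,"wx": 0,"wy": 0,"wz": 0},{"dx": 0,"dy": -0.0008,"dz": 0.0028,"wx": 0,"wy": 0,"wz": 0},{"dx": 0,"dy": -0.0012,"dz": 0.0042,"wx": 0,"wy": 0,"wz": 0},{"dx": 0,"dy": -0.0016,"dz": 0.0055,"wx": 0,"wy": 0,"wz": 0},{"dx": 0,"dy": -0.0019,"dz": 0.0067,"wx": 0,"wy": 0,"wz": 0}]'

```text
clock: 12.75
tool_pos: [0.5335, 0.0724, 0.3319]
eef_rot: [-0.5, 0.5, -0.5, 0.5]
contact_force: [-1.6, 2.9, 0.5]
opening: 0.16
```

Request:
arm_command --deltas '[{"dx": -0.0006,"dy": -0.0003,"dz": 0.0014,"wx": 0,"wy": 0,"wz": 0},{"dx": -0.0008,"dy": -0.0006,"dz": 0.0028,"wx": 0,"wy": 0,"wz": 0},{"dx": -0.0008,"dy": -0.001,"dz": 0.0042,"wx": 0,"wy": 0,"wz": 0},{"dx": -0.0008,"dy": -0.0013,"dz": 0.0055,"wx": 0,"wy": 0,"wz": 0},{"dx": -0.0008,"dy": -0.0016,"dz": 0.0068,"wx": 0,"wy": 0,"wz": 0}]'

```text
clock: 13.25
tool_pos: [0.5403, 0.0727, 0.3335]
eef_rot: [0.5, -0.5, 0.5, -0.5]
contact_force: [-1.8, 1.6, 1.1]
opening: 0.159
```

Request:
arm_command --deltas '[{"dx": -0.0001,"dy": -0.0003,"dz": 0.0014,"wx": 0,"wy": 0,"wz": 0},{"dx": -0.0001,"dy": -0.0005,"dz": 0.0028,"wx": 0,"wy": 0,"wz": 0},{"dx": -0.0001,"dy": -0.0007,"dz": 0.0042,"wx": 0,"wy": 0,"wz": 0},{"dx": -0.0002,"dy": -0.001,"dz": 0.0055,"wx": 0,"wy": 0,"wz": 0},{"dx": -0.0002,"dy": -0.0012,"dz": 0.0069,"wx": 0,"wy": 0,"wz": 0}]'

```text
clock: 13.75
tool_pos: [0.5472, 0.0729, 0.3347]
eef_rot: [0.5, -0.5, 0.5, -0.5]
contact_force: [-1.9, -0.6, 0.3]
opening: 0.157
```

Smooth, with about 1–2 N of drag. Continuing.

Request:
arm_command --deltas '[{"dx": -0.0001,"dy": -0.0002,"dz": 0.0014,"wx": 0,"wy": 0,"wz": 0},{"dx": -0.0001,"dy": -0.0004,"dz": 0.0028,"wx": 0,"wy": 0,"wz": 0},{"dx": -0.0001,"dy": -0.0006,"dz": 0.0042,"wx": 0,"wy": 0,"wz": 0},{"dx": -0.0001,"dy": -0.0008,"dz": 0.0055,"wx": 0,"wy": 0,"wz": 0},{"dx": -0.0001,"dy": -0.0009,"dz": 0.0069,"wx": 0,"wy": 0,"wz": 0}]'

```text
clock: 14.25
tool_pos: [0.5541, 0.0732, 0.3356]
eef_rot: [0.5, -0.5, 0.5, -0.5]
contact_force: [-0.4, -1.7, 0.9]
opening: 0.16
```

Request:
arm_command --deltas '[{"dx": -0.0001,"dy": -0.0001,"dz": 0.0014,"wx": 0,"wy": 0,"wz": 0},{"dx": -0.0001,"dy": -0.0002,"dz": 0.0028,"wx": 0,"wy": 0,"wz": 0},{"dx": -0.0001,"dy": -0.0003,"dz": 0.0042,"wx": 0,"wy": 0,"wz": 0},{"dx": -0.0001,"dy": -0.0004,"dz": 0.0056,"wx": 0,"wy": 0,"wz": 0},{"dx": -0.0001,"dy": -0.0005,"dz": 0.007,"wx": 0,"wy": 0,"wz": 0}]'

```text
clock: 14.75
tool_pos: [0.561, 0.0735, 0.3361]
eef_rot: [0.5, -0.5, 0.5, -0.5]
contact_force: [-1.2, -1.6, 0.4]
opening: 0.162
```

Request:
arm_command --deltas '[{"dx": 0.0002,"dy": 0,"dz": 0.0014,"wx": 0,"wy": 0,"wz": 0},{"dx": 0.0002,"dy": -0.0001,"dz": 0.0028,"wx": 0,"wy": 0,"wz": 0},{"dx": 0.0002,"dy": -0.0001,"dz": 0.0042,"wx": 0,"wy": 0,"wz": 0},{"dx": 0.0002,"dy": -0.0002,"dz": 0.0056,"wx": 0,"wy": 0,"wz": 0},{"dx": 0.0002,"dy": -0.0002,"dz": 0.007,"wx": 0,"wy": 0,"wz": 0}]'

```text
clock: 15.25
tool_pos: [0.5677, 0.0736, 0.3362]
eef_rot: [-0.5, 0.5, -0.499, 0.5]
contact_force: [-4.4, -0.4, 3.0]
opening: 0.16
```

Request:
arm_command --deltas '[{"dx": 0,"dy": 0,"dz": 0.0014,"wx": 0,"wy": 0,"wz": 0},{"dx": 0,"dy": 0.0001,"dz": 0.0028,"wx": 0,"wy": 0,"wz": 0},{"dx": 0,"dy": 0.0001,"dz": 0.0042,"wx": 0,"wy": 0,"wz": 0},{"dx": 0,"dy": 0.0002,"dz": 0.0056,"wx": 0,"wy": 0,"wz": 0},{"dx": 0,"dy": 0.0002,"dz": 0.007,"wx": 0,"wy": 0,"wz": 0}]'

```text
clock: 15.75
tool_pos: [0.5742, 0.0737, 0.3359]
eef_rot: [0.501, -0.501, 0.499, -0.499]
contact_force: [-6.9, 0.6, 5.9]
opening: 0.159
```

Force rose to 7–9 N, so something has stopped the bin. I'll look.

```bash
python3 - <<'E'
from h import *
st()
im,c=snap('top','t10')
cv2.imwrite('pics/t10z.png',cv2.resize(im[180:265,270:475,::-1],None,fx=3.9,fy=3.9,interpolation=cv2.INTER_CUBIC))
im,c=snap('scene','s10')
cv2.imwrite('pics/s10z.png',cv2.resize(im[130:280,200:360,::-1],None,fx=4,fy=4))
st()
E
```

```text
t 15.75 pos [0.5742 0.0737 0.3359] F [-6.9499  0.605   5.9113] M [0.1008 1.5245 0.0494] op 0.15872184907797734
[[ 0.0005 -0.0028  1.    ]
 [-1.      0.0004  0.0005]
 [-0.0004 -1.     -0.0028]]
t 15.85 pos [0.5743 0.0736 0.336 ] F [-6.2307  1.1903  4.7294] M [0.0954 1.3709 0.0037] op 0.15887623989840235
[[ 0.0004 -0.0024  1.    ]
 [-1.      0.0004  0.0004]
 [-0.0004 -1.     -0.0024]]
```

View pics/s10z.png

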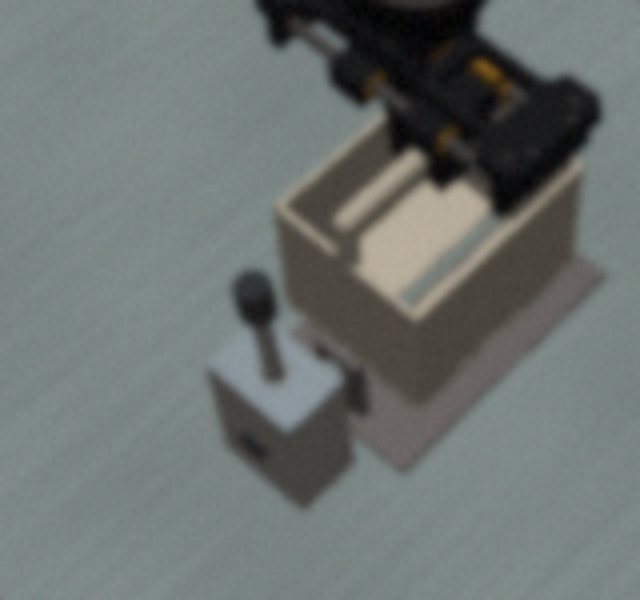

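View pics/t10z.png

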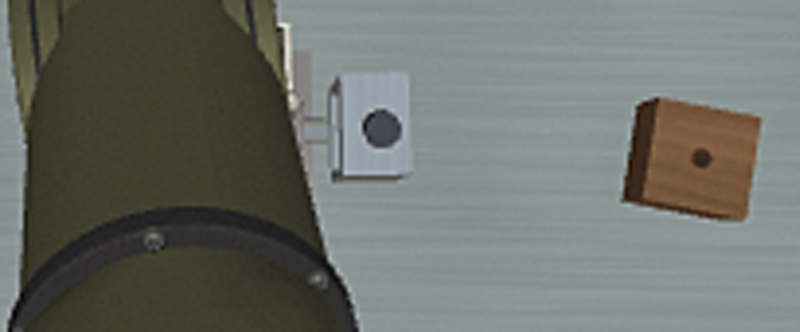

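```bash
python3 - <<'E'
from h import *
ct=r.get_calibration('top');cs=r.get_calibration('scene')
t=(270+382/3.9-.37,180+128/3.9-.37)
for v in (284,290):
  s=(200+254/4-.37,130+v/4-.37); print(two(ray(ct,*t),ray(cs,*s)))
# exposed shank length in scene: head-bottom to mouth
for z in (.097,.161,.151): print(z,(proj(cs,[.5705,-.052,z])-[200,130])*4)
for z in (.185,.175): print('top',z,(proj(cs,[.569,-.054,z])-[200,130])*4,(proj(cs,[.5705,-.052,z])-[200,130])*4)
E
```

```text
(array([ 0.5609, -0.0476,  0.1695]), [np.float64(0.0014555783960920375), np.float64(0.0014555783960919627)])
(array([ 0.5612, -0.0483,  0.1648]), [np.float64(0.0012602405343273906), np.float64(0.0012602405343273813)])
0.097 [270.0123 368.6483]
0.161 [257.6298 307.0331]
0.151 [259.6486 317.0785]
top 0.185 [247.8816 282.9346] [252.6485 282.2464]
top 0.175 [250.0204 293.3773] [254.7479 292.6928]
```

Request:
arm_command --deltas '[{"dx": 0,"dy": 0,"dz": -0.004,"wx": 0,"wy": 0,"wz": 0},{"dx": 0,"dy": 0,"dz": -0.008,"wx": 0,"wy": 0,"wz": 0},{"dx": 0,"dy": 0,"dz": -0.01,"wx": 0,"wy": 0,"wz": 0},{"dx": 0,"dy": 0,"dz": -0.01,"wx": 0,"wy": 0,"wz": 0},{"dx": 0,"dy": 0,"dz": -0.01,"wx": 0,"wy": 0,"wz": 0}]'

```text
clock: 16.35
tool_pos: [0.5651, 0.0734, 0.336]
eef_rot: [-0.5, 0.5, -0.5, 0.5]
contact_force: [-2.4, 0.8, -1.2]
opening: 0.157
```

```bash
python3 - <<'E'
from h import *
st()
ct=r.get_calibration('top')
im,c=snap('top','t11')
cv2.imwrite('pics/t11z.png',cv2.resize(im[190:240,340:400,::-1],None,fx=10,fy=10,interpolation=cv2.INTER_CUBIC))
im,c=snap('scene','s11')
cv2.imwrite('pics/s11z.png',cv2.resize(im[185:245,235:305,::-1],None,fx=10,fy=10,interpolation=cv2.INTER_CUBIC))
for z in (.097,.161,.151,.175,.185): print(z,(proj(c,[.5705,-.052,z])-[235,185])*10,(proj(ct,[.5705,-.052,z])-[340,190])*10)
E
```

```text
t 16.35 pos [0.5651 0.0734 0.336 ] F [-2.4083  0.8437 -1.1551] M [0.1002 0.3757 0.0649] op 0.15695732895805178
[[ 0.0002  0.0004  1.    ]
 [-1.      0.0003  0.0002]
 [-0.0003 -1.      0.0004]]
0.097 [325.0308 371.6208] [256.261  205.7946]
0.161 [294.0745 217.5827] [285.734  182.8437]
0.151 [299.1214 242.6962] [280.8413 186.6537]
0.175 [286.8697 181.7319] [292.7793 177.3574]
0.185 [281.6213 155.6161] [297.9571 173.3254]
```

View pics/s11z.png

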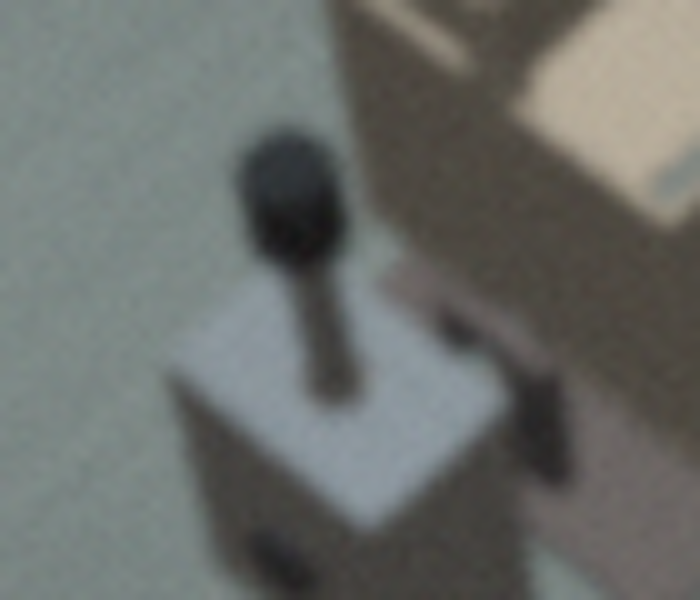

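View pics/t11z.png

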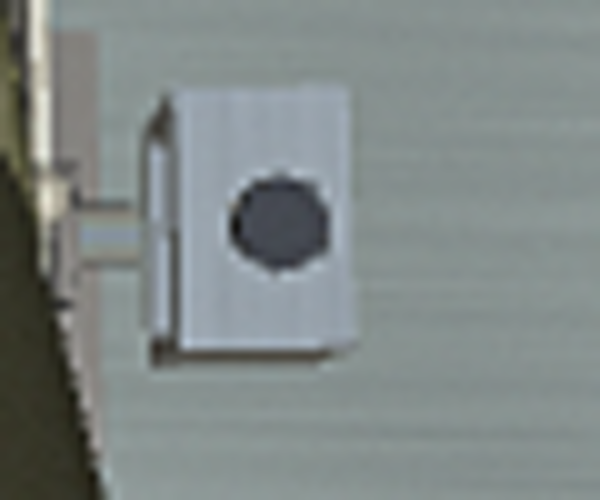

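```bash
python3 - <<'E'
from h import *
ct=r.get_calibration('top');cs=r.get_calibration('scene')
bt=np.array([.2,.6]); bs=np.array([.8,.85])   # bias px observed-predicted at hole
# also check block corner? use hole only
for z in (.165,.170,.175,.180,.185):
    t=np.array([340+28.0-.45,190+22.2-.45])-bt
    X=onz(ct,*t,z); print(z,X,((proj(cs,X)+bs)-[235,185])*10)
E
python3 - <<'E'
import sys; sys.path.insert(0,'.')
import os; os.chdir('.')
from h import *
# initial head in the block as reference: z .125 known
im=np.load('pics/s11.npy'); g=im.sum(2)[185:245,235:305]
m=(g<190).astype(np.uint8)
n,l,s,c=cv2.connectedComponentsWithStats(m)
for i in range(1,n):
    if s[i][4]>20: print(s[i],c[i])
E
```

```text
0.165 [ 0.5634 -0.0487  0.165 ] [288.8556 187.3639]
0.17 [ 0.563  -0.0482  0.17  ] [286.8511 171.7688]
0.175 [ 0.5626 -0.0476  0.175 ] [284.8319 156.0588]
0.18 [ 0.5621 -0.0471  0.18  ] [282.7977 140.2326]
0.185 [ 0.5617 -0.0465  0.185 ] [280.7484 124.2889]
[25 14  9 15 99] [29.0707 20.3838]
[50 37  7 11 55] [53.1818 42.4909]
[24 51 13  9 56] [28.5893 55.875 ]
```

Request:
arm_command --deltas '[{"dx": 0,"dy": 0,"dz": 0,"wx": 0,"wy": 0,"wz": 0},{"dx": 0,"dy": 0,"dz": 0,"wx": 0,"wy": 0,"wz": 0},{"dx": 0,"dy": 0,"dz": 0,"wx": 0,"wy": 0,"wz": 0},{"dx": 0,"dy": 0,"dz": 0,"wx": 0,"wy": 0,"wz": 0},{"dx": 0,"dy": -0.005,"dz": 0,"wx": 0,"wy": 0,"wz": 0}]' --claw -0.1

```text
clock: 16.95
tool_pos: [0.5649, 0.0732, 0.3408]
eef_rot: [0.5, -0.5, 0.5, -0.5]
contact_force: [-0.9, -0.4, 0.0]
opening: 0.447
```

Request:
arm_command --deltas '[{"dx": 0,"dy": -0.03,"dz": 0,"wx": 0,"wy": 0,"wz": 0},{"dx": 0,"dy": -0.06,"dz": 0,"wx": 0,"wy": 0,"wz": 0},{"dx": 0.03,"dy": -0.06,"dz": 0,"wx": 0,"wy": 0,"wz": 0},{"dx": 0.075,"dy": -0.06,"dz": 0,"wx": 0,"wy": 0,"wz": 0},{"dx": 0.115,"dy": -0.06,"dz": 0,"wx": 0,"wy": 0,"wz": 0}]'

```text
clock: 17.45
tool_pos: [0.565, -0.0432, 0.4019]
eef_rot: [-0.5, 0.499, -0.5, 0.5]
contact_force: [-0.1, -0.5, -1.1]
opening: 0.456
```

Request:
arm_command --deltas '[{"dx": 0.008,"dy": 0,"dz": 0,"wx": 0,"wy": 0,"wz": 0},{"dx": 0.008,"dy": 0,"dz": 0,"wx": 0,"wy": 0,"wz": 0},{"dx": 0.008,"dy": 0,"dz": 0,"wx": 0,"wy": 0,"wz": 0},{"dx": 0.008,"dy": 0,"dz": 0,"wx": 0,"wy": 0,"wz": 0},{"dx": 0.008,"dy": 0,"dz": 0,"wx": 0,"wy": 0,"wz": 0}]'

```text
clock: 17.95
tool_pos: [0.5651, -0.0479, 0.401]
eef_rot: [-0.501, 0.5, -0.499, 0.501]
contact_force: [-0.4, -0.4, -0.5]
opening: 0.452
```

```bash
python3 - <<'E'
from h import *
plan([.569,-.0515,.37])
im,c=snap('wrist','w12')
print((proj(c,[.5705,-.052,.175],True)-[200,130])*3,(proj(c,[.5705,-.052,.185],True)-[200,130])*3,(proj(c,[.5705,-.052,.097],True)-[200,130])*3)
cv2.imwrite('pics/w12z.png',cv2.resize(im[130:330,200:440,::-1],None,fx=3,fy=3))
E
```

```text
t 17.95 pos [ 0.5651 -0.0479  0.401 ] F [-0.3806 -0.4054 -0.4699] M [-0.0464  0.0648  0.009 ] op 0.4524758530454805
[[ 0.0029 -0.0001  1.    ]
 [-1.      0.0009  0.0029]
 [-0.0009 -1.     -0.    ]]
d [0.0036 0.031  0.0039] w [ 0.0001  0.0037 -0.0012]
[376.8057 269.167 ] [377.8935 283.4711] [370.6996 189.6751]
```

View pics/w12z.png

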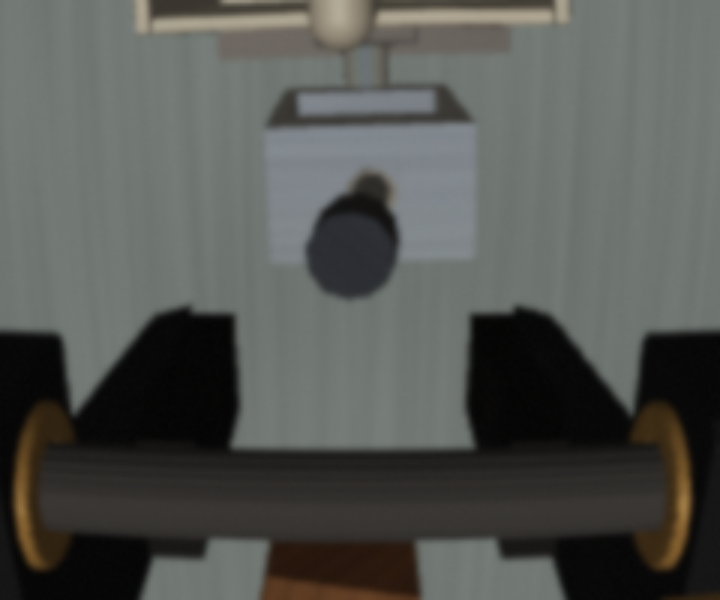

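Request:
arm_command --deltas '[{"dx": 0.0015,"dy": 0.02,"dz": 0.003,"wx": 0,"wy": 0.003,"wz": 0},{"dx": 0.0015,"dy": 0.04,"dz": 0.003,"wx": 0,"wy": 0.003,"wz": 0},{"dx": 0.0015,"dy": 0.06,"dz": 0.003,"wx": 0,"wy": 0.003,"wz": 0},{"dx": 0.0015,"dy": 0.075,"dz": 0.003,"wx": 0,"wy": 0.003,"wz": 0},{"dx": 0.0015,"dy": 0.08,"dz": 0.003,"wx": 0,"wy": 0.003,"wz": 0}]' --claw 0.2

```text
clock: 18.5
tool_pos: [0.5675, -0.0504, 0.3196]
eef_rot: [-0.5, 0.501, -0.499, 0.499]
contact_force: [-0.5, 0.8, -0.6]
opening: 0.597
```

```bash
python3 - <<'E'
from h import *
plan([.5705,-.050,.32])
im,c=snap('wrist','w13')
cv2.imwrite('pics/w13z.png',cv2.resize(im[130:330,200:440,::-1],None,fx=3,fy=3))
E
```

```text
t 18.5 pos [ 0.5675 -0.0504  0.3196] F [-0.4788  0.843  -0.62  ] M [-0.0757  0.0311  0.0071] op 0.5972990399633167
[[-0.0011 -0.0028  1.    ]
 [-1.      0.0004 -0.0011]
 [-0.0004 -1.     -0.0028]]
d [-0.0004 -0.0004  0.003 ] w [ 0.0036 -0.0014 -0.0006]
```

View pics/w13z.png

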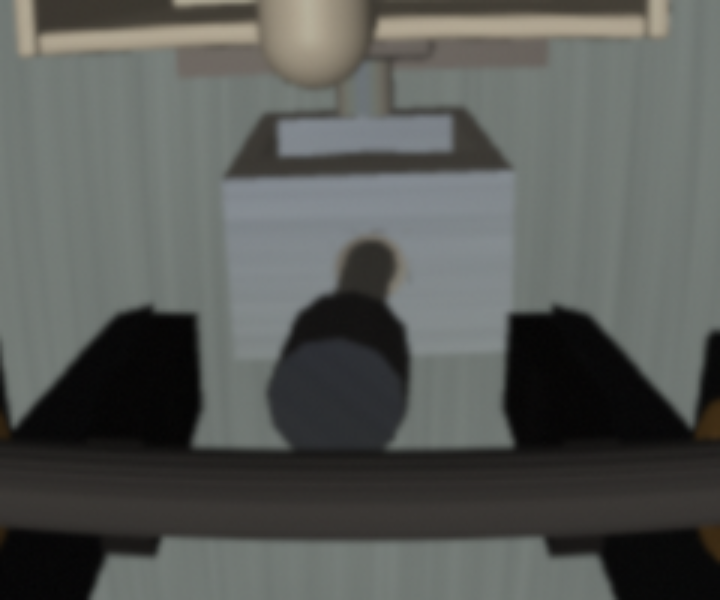

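Request:
arm_command --deltas '[{"dx": 0,"dy": 0,"dz": 0.0025,"wx": 0,"wy": 0,"wz": 0},{"dx": 0,"dy": 0,"dz": 0.0025,"wx": 0,"wy": 0,"wz": 0},{"dx": 0,"dy": 0,"dz": 0.0025,"wx": 0,"wy": 0,"wz": 0},{"dx": 0,"dy": 0,"dz": 0.0025,"wx": 0,"wy": 0,"wz": 0},{"dx": 0,"dy": 0,"dz": 0.0025,"wx": 0,"wy": 0,"wz": 0}]' --claw -1 --grip_force 20

```text
clock: 19.05
tool_pos: [0.5705, -0.0512, 0.3215]
eef_rot: [0.499, -0.5, 0.501, -0.5]
contact_force: [-0.7, 0.4, 2.3]
opening: 0.232
```

Request:
arm_command --deltas '[{"dx": 0,"dy": 0,"dz": 0,"wx": 0,"wy": 0,"wz": 0},{"dx": 0,"dy": 0,"dz": 0,"wx": 0,"wy": 0,"wz": 0},{"dx": 0,"dy": 0,"dz": 0,"wx": 0,"wy": 0,"wz": 0},{"dx": 0,"dy": 0,"dz": 0,"wx": 0,"wy": 0,"wz": 0},{"dx": 0,"dy": 0,"dz": 0,"wx": 0,"wy": 0,"wz": 0}]'

```text
clock: 19.55
tool_pos: [0.5706, -0.0513, 0.3214]
eef_rot: [0.499, -0.5, 0.501, -0.5]
contact_force: [-0.2, 0.4, 5.9]
opening: 0.232
```

```bash
python3 - <<'E'
from h import *
plan([.5705,-.050,.32])
im,c=snap('wrist','w14')
cv2.imwrite('pics/w14z.png',cv2.resize(im[130:330,200:440,::-1],None,fx=3,fy=3))
E
```

```text
t 19.55 pos [ 0.5706 -0.0513  0.3214] F [-0.1856  0.3931  5.9368] M [ 0.0081  0.2777 -0.0197] op 0.23150348951725572
[[-0.0024  0.0006  1.    ]
 [-1.      0.0001 -0.0024]
 [-0.0001 -1.      0.0006]]
d [-0.0013  0.0014 -0.0001] w [-0.0008 -0.003  -0.0001]
```

View pics/w14z.png

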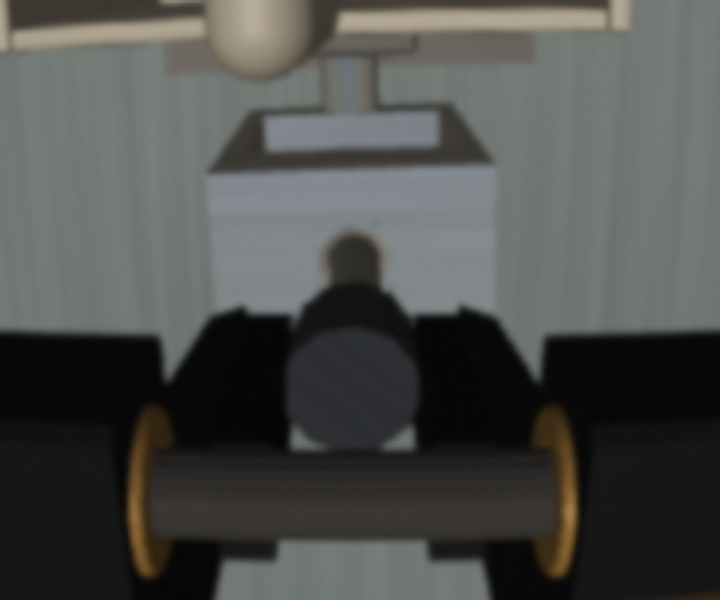

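Request:
arm_command --deltas '[{"dx": 0,"dy": 0.001,"dz": 0,"wx": 0,"wy": 0,"wz": 0},{"dx": 0,"dy": 0.002,"dz": 0,"wx": 0,"wy": 0,"wz": 0},{"dx": 0,"dy": 0.003,"dz": 0,"wx": 0,"wy": 0,"wz": 0},{"dx": 0,"dy": 0.004,"dz": 0,"wx": 0,"wy": 0,"wz": 0},{"dx": 0,"dy": 0.004,"dz": 0,"wx": 0,"wy": 0,"wz": 0}]'

```text
clock: 20.1
tool_pos: [0.5707, -0.0513, 0.3175]
eef_rot: [0.499, -0.5, 0.501, -0.5]
contact_force: [-1.7, -0.5, 5.7]
opening: 0.231
```

Request:
arm_command --deltas '[{"dx": 0,"dy": 0.001,"dz": 0,"wx": 0,"wy": 0,"wz": 0},{"dx": 0,"dy": 0.002,"dz": 0,"wx": 0,"wy": 0,"wz": 0},{"dx": 0,"dy": 0.003,"dz": 0,"wx": 0,"wy": 0,"wz": 0},{"dx": 0,"dy": 0.004,"dz": 0,"wx": 0,"wy": 0,"wz": 0},{"dx": 0,"dy": 0.004,"dz": 0,"wx": 0,"wy": 0,"wz": 0}]'

```text
clock: 20.6
tool_pos: [0.5707, -0.0516, 0.3136]
eef_rot: [0.499, -0.5, 0.501, -0.5]
contact_force: [-1.0, 0.7, 6.2]
opening: 0.23
```

Request:
arm_command --deltas '[{"dx": 0,"dy": 0.002,"dz": 0,"wx": 0,"wy": 0,"wz": 0},{"dx": 0,"dy": 0.004,"dz": 0,"wx": 0,"wy": 0,"wz": 0},{"dx": 0,"dy": 0.006,"dz": 0,"wx": 0,"wy": 0,"wz": 0},{"dx": 0,"dy": 0.008,"dz": 0,"wx": 0,"wy": 0,"wz": 0},{"dx": 0,"dy": 0.01,"dz": 0,"wx": 0,"wy": 0,"wz": 0}]'

```text
clock: 21.1
tool_pos: [0.5708, -0.052, 0.3041]
eef_rot: [0.499, -0.5, 0.501, -0.499]
contact_force: [-1.8, -1.6, 10.4]
opening: 0.234
```

```bash
python3 - <<'E'
from h import *
st()
im,c=snap('wrist','w15')
cv2.imwrite('pics/w15z.png',cv2.resize(im[130:330,200:440,::-1],None,fx=3,fy=3))
im,c=snap('scene','s15')
cv2.imwrite('pics/s15z.png',cv2.resize(im[130:280,200:360,::-1],None,fx=4,fy=4))
E
```

```text
t 21.1 pos [ 0.5708 -0.052   0.3041] F [-1.7595 -1.5633 10.3971] M [-0.3047  0.4243 -0.012 ] op 0.23362312170554972
[[-0.0031  0.0016  1.    ]
 [-1.     -0.001  -0.0031]
 [ 0.001  -1.      0.0016]]
```

View pics/w15z.png

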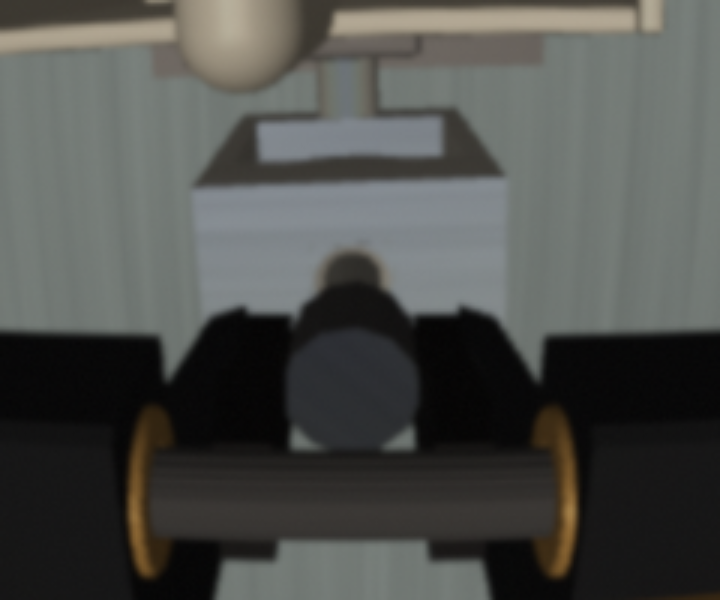

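View pics/s15z.png

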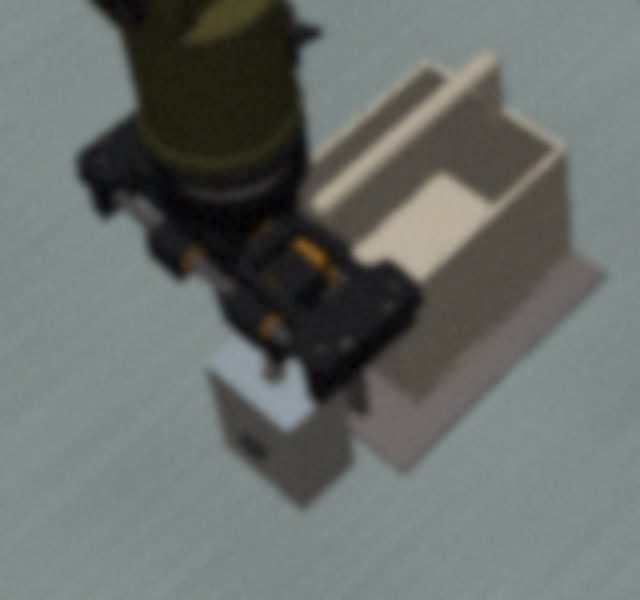

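Request:
arm_command --deltas '[{"dx": 0,"dy": 0.002,"dz": 0,"wx": 0,"wy": 0,"wz": 0},{"dx": 0,"dy": 0.004,"dz": 0,"wx": 0,"wy": 0,"wz": 0},{"dx": 0,"dy": 0.006,"dz": 0,"wx": 0,"wy": 0,"wz": 0},{"dx": 0,"dy": 0.008,"dz": 0,"wx": 0,"wy": 0,"wz": 0},{"dx": 0,"dy": 0.01,"dz": 0,"wx": 0,"wy": 0,"wz": 0}]'

```text
clock: 21.7
tool_pos: [0.5708, -0.0524, 0.2941]
eef_rot: [0.499, -0.5, 0.502, -0.499]
contact_force: [-1.8, -2.0, 10.9]
opening: 0.229
```

Request:
arm_command --deltas '[{"dx": 0,"dy": 0.002,"dz": 0,"wx": 0,"wy": 0,"wz": 0},{"dx": 0,"dy": 0.004,"dz": 0,"wx": 0,"wy": 0,"wz": 0},{"dx": 0,"dy": 0.006,"dz": 0,"wx": 0,"wy": 0,"wz": 0},{"dx": 0,"dy": 0.008,"dz": 0,"wx": 0,"wy": 0,"wz": 0},{"dx": 0,"dy": 0.01,"dz": 0,"wx": 0,"wy": 0,"wz": 0}]'

```text
clock: 22.2
tool_pos: [0.5708, -0.0527, 0.2841]
eef_rot: [0.499, -0.5, 0.502, -0.499]
contact_force: [-1.2, -2.2, 10.1]
opening: 0.231
```

Request:
arm_command --deltas '[{"dx": 0,"dy": 0.002,"dz": 0,"wx": 0,"wy": 0,"wz": 0},{"dx": 0,"dy": 0.004,"dz": 0,"wx": 0,"wy": 0,"wz": 0},{"dx": 0,"dy": 0.006,"dz": 0,"wx": 0,"wy": 0,"wz": 0},{"dx": 0,"dy": 0.008,"dz": 0,"wx": 0,"wy": 0,"wz": 0},{"dx": 0,"dy": 0.01,"dz": 0,"wx": 0,"wy": 0,"wz": 0}]'

```text
clock: 22.7
tool_pos: [0.5709, -0.0528, 0.2738]
eef_rot: [0.499, -0.5, 0.502, -0.499]
contact_force: [-0.1, -2.6, 9.0]
opening: 0.229
```

Request:
arm_command --deltas '[{"dx": 0,"dy": 0.001,"dz": 0,"wx": 0,"wy": 0,"wz": 0},{"dx": 0,"dy": 0.002,"dz": 0,"wx": 0,"wy": 0,"wz": 0},{"dx": 0,"dy": 0.003,"dz": 0,"wx": 0,"wy": 0,"wz": 0},{"dx": 0,"dy": 0.004,"dz": 0,"wx": 0,"wy": 0,"wz": 0},{"dx": 0,"dy": 0.004,"dz": 0,"wx": 0,"wy": 0,"wz": 0}]'

```text
clock: 23.2
tool_pos: [0.5709, -0.0529, 0.2697]
eef_rot: [0.499, -0.5, 0.502, -0.499]
contact_force: [-0.8, -4.0, 6.4]
opening: 0.23
```

```bash
python3 - <<'E'
from h import *
st()
im,c=snap('wrist','w16')
cv2.imwrite('pics/w16z.png',cv2.resize(im[130:330,200:440,::-1],None,fx=3,fy=3))
E
```

```text
t 23.2 pos [ 0.5709 -0.0529  0.2697] F [-0.7936 -3.9544  6.4248] M [-0.602   0.1782 -0.0508] op 0.22977875202025444
[[-0.0039  0.0019  1.    ]
 [-1.     -0.0022 -0.0039]
 [ 0.0022 -1.      0.0019]]
```

View pics/w16z.png

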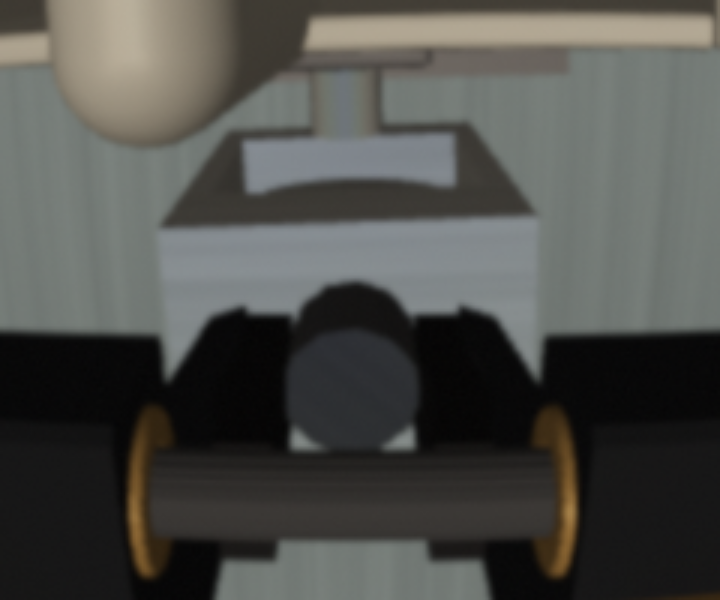

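Request:
arm_command --deltas '[{"dx": 0.001,"dy": 0.0,"dz": 0,"wx": 0,"wy": 0,"wz": 0},{"dx": 0.002,"dy": 0.001,"dz": 0,"wx": 0,"wy": 0,"wz": 0},{"dx": 0.002,"dy": 0.002,"dz": 0,"wx": 0,"wy": 0,"wz": 0},{"dx": 0.002,"dy": 0.003,"dz": 0,"wx": 0,"wy": 0,"wz": 0},{"dx": 0.002,"dy": 0.003,"dz": 0,"wx": 0,"wy": 0,"wz": 0}]'

```text
clock: 23.75
tool_pos: [0.5709, -0.0534, 0.2689]
eef_rot: [0.499, -0.5, 0.501, -0.5]
contact_force: [-5.8, 1.0, 26.3]
opening: 0.231
```

```bash
python3 - <<'E'
from h import *
st()
im,c=snap('scene','s17')
cv2.imwrite('pics/s17z.png',cv2.resize(im[185:265,225:325,::-1],None,fx=7,fy=7,interpolation=cv2.INTER_CUBIC))
E
```

```text
t 23.75 pos [ 0.5709 -0.0534  0.2689] F [-5.8315  0.9912 26.3086] M [0.1476 1.0475 0.0318] op 0.2306408125538924
[[-0.0027  0.003   1.    ]
 [-1.     -0.0002 -0.0027]
 [ 0.0002 -1.      0.003 ]]
```

View pics/s17z.png

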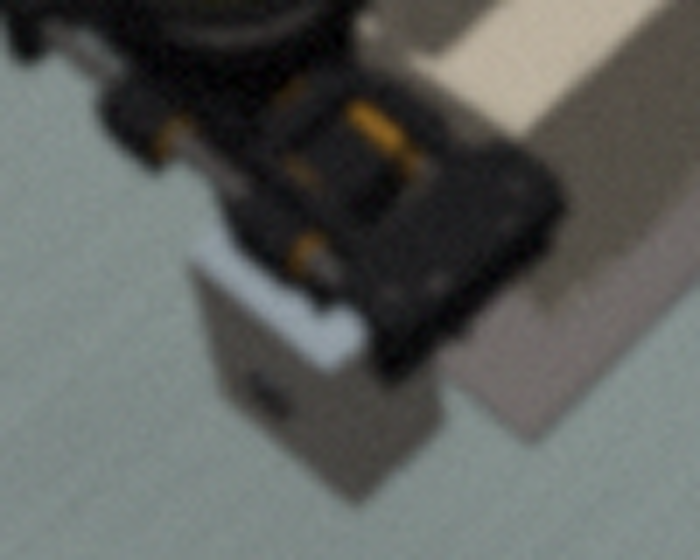

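Request:
arm_command --deltas '[{"dx": 0,"dy": -0.0025,"dz": 0,"wx": 0,"wy": 0,"wz": 0},{"dx": 0,"dy": -0.0025,"dz": 0,"wx": 0,"wy": 0,"wz": 0},{"dx": 0,"dy": -0.0025,"dz": 0,"wx": 0,"wy": 0,"wz": 0},{"dx": 0,"dy": -0.0025,"dz": 0,"wx": 0,"wy": 0,"wz": 0},{"dx": 0,"dy": -0.0025,"dz": 0,"wx": 0,"wy": 0,"wz": 0}]' --claw 0.1

```text
clock: 24.3
tool_pos: [0.5704, -0.0533, 0.2681]
eef_rot: [-0.5, 0.501, -0.5, 0.499]
contact_force: [0.2, -0.3, -0.1]
opening: 0.55
```

Request:
arm_command --deltas '[{"dx": 0,"dy": -0.02,"dz": 0,"wx": 0,"wy": 0,"wz": 0},{"dx": 0,"dy": -0.06,"dz": 0,"wx": 0,"wy": 0,"wz": 0},{"dx": 0,"dy": -0.1,"dz": 0,"wx": 0,"wy": 0,"wz": 0},{"dx": 0.03,"dy": -0.13,"dz": 0,"wx": 0,"wy": 0,"wz": 0},{"dx": 0.03,"dy": -0.13,"dz": 0,"wx": 0,"wy": 0,"wz": 0}]'

```text
clock: 24.8
tool_pos: [0.5713, -0.0878, 0.4028]
eef_rot: [0.497, -0.499, 0.505, -0.499]
contact_force: [0.1, -0.3, -0.2]
opening: 0.55
```

```bash
python3 - <<'E'
from h import *
st()
im,c=snap('wrist','w18')
print((proj(c,[.5705,-.0525,.121],True)-[200,100])*3,(proj(c,[.5705,-.0525,.125],True)-[200,100])*3)
cv2.imwrite('pics/w18z.png',cv2.resize(im[100:300,200:440,::-1],None,fx=3,fy=3))
im,c=snap('scene','s18')
cv2.imwrite('pics/s18z.png',cv2.resize(im[185:265,225:325,::-1],None,fx=7,fy=7,interpolation=cv2.INTER_CUBIC))
for z in (.097,.101,.121,.125): print(z,(proj(c,[.5705,-.0525,z])+[.8,.85]-[225,185])*7)
E
```

```text
t 24.8 pos [ 0.5713 -0.0878  0.4028] F [ 0.0557 -0.2541 -0.1717] M [-0.177   0.0284 -0.0268] op 0.5496636560736005
[[-0.0081  0.0085  0.9999]
 [-1.     -0.0045 -0.0081]
 [ 0.0044 -1.      0.0086]]
[341.2784 158.1283] [341.2239 159.7785]
0.097 [301.9734 267.064 ]
0.101 [300.678  260.6392]
0.121 [294.0794 227.9098]
0.125 [292.7347 221.2401]
```

View pics/w18z.png

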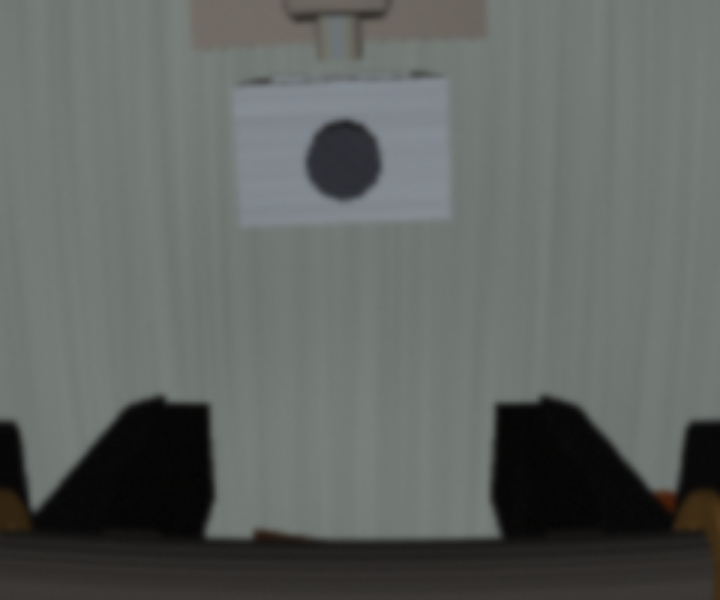

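View pics/s18z.png

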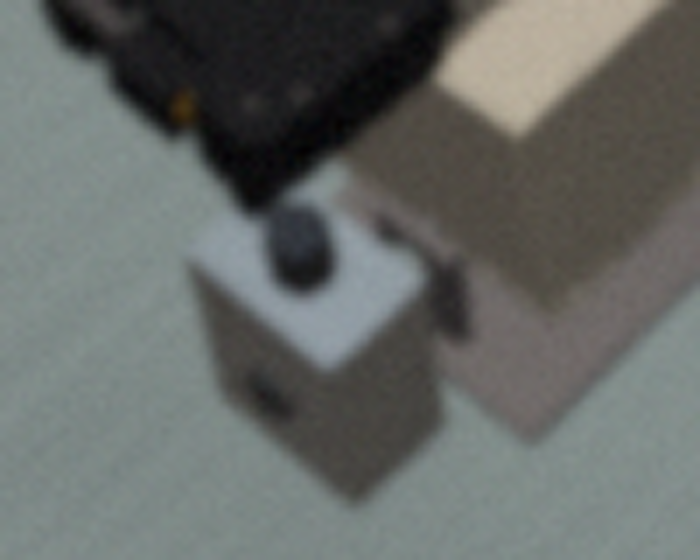

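Request:
arm_command --deltas '[{"dx": 0.05,"dy": -0.02,"dz": 0,"wx": 0,"wy": 0,"wz": 0},{"dx": 0.08,"dy": -0.02,"dz": 0,"wx": 0,"wy": 0,"wz": 0},{"dx": 0.1,"dy": -0.02,"dz": 0,"wx": 0,"wy": 0,"wz": 0},{"dx": 0.1,"dy": -0.02,"dz": 0,"wx": 0,"wy": 0,"wz": 0},{"dx": 0.1,"dy": -0.02,"dz": 0,"wx": 0,"wy": 0,"wz": 0}]'

```text
clock: 25.4
tool_pos: [0.5701, -0.1817, 0.4171]
eef_rot: [-0.5, 0.502, -0.499, 0.5]
contact_force: [0.4, 0.5, -0.4]
opening: 0.552
```

```bash
python3 - <<'E'
from h import *
st()
im,c=snap('scene','s19')
cv2.imwrite('pics/s19z.png',cv2.resize(im[60:360,150:470,::-1],None,fx=2,fy=2))
A=im[205:235,255:282]
m=(im.sum(2)<230)[205:235,255:282].astype(np.uint8);n,l,s,ce=cv2.connectedComponentsWithStats(m);print(s[1:],ce[1:]+[255,205])
print(proj(c,[.5705,-.0525,.109])+[.8,.85],proj(c,[.5705,-.0525,.113])+[.8,.85])
im,c=snap('top','t19')
print(proj(c,[.5705,-.0525,.121])+[.2,.6])
cv2.imwrite('pics/t19z.png',im[100:290,130:500,::-1].repeat(2,0).repeat(2,1))
E
```

```text
t 25.4 pos [ 0.5701 -0.1817  0.4171] F [ 0.3549  0.5322 -0.4174] M [0.005  0.1022 0.0108] op 0.5520740183901921
[[-0.0012 -0.0025  1.    ]
 [-1.      0.0024 -0.0012]
 [-0.0024 -1.     -0.0026]]
[[19  0  8  8 39]
 [ 8 10 10 12 89]
 [24 11  3  4  8]
 [ 0 21 10  9 48]
 [23 26  4  4 10]] [[278.359  207.4103]
 [267.4607 220.3708]
 [280.125  217.25  ]
 [258.3125 231.25  ]
 [280.     233.    ]]
[267.5805 220.3814] [267.3919 219.4463]
[367.0869 210.3611]
```

View pics/s19z.png

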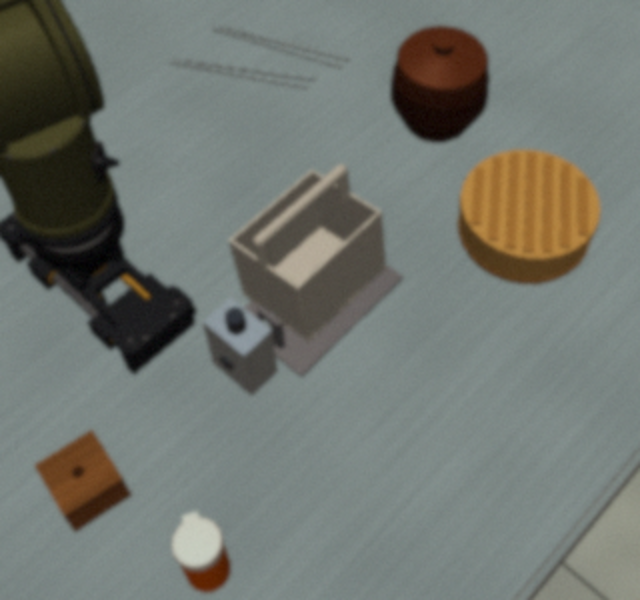

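View pics/t19z.png

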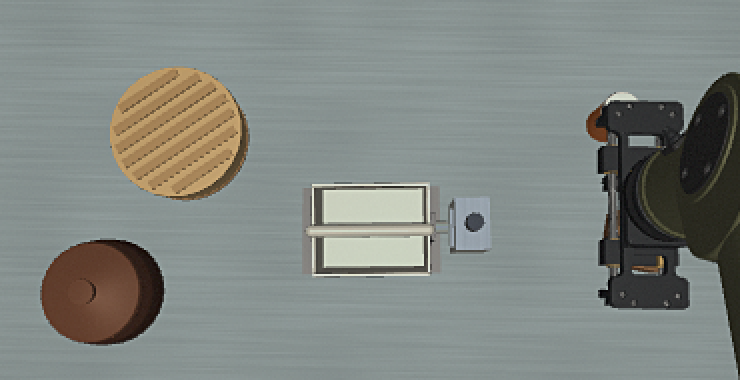

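Head blob centre is at (267.5,220.4). The prediction for a fully seated head is (267.6,220.4), so the two agree. The bystanders stand where they did and the gripper is clear of everything, so I'm handing in.

```bash
python3 -c "
from h import *
st(); print(r.finish_job())"
```

```text
t 25.5 pos [ 0.5705 -0.1807  0.4176] F [-0.6215  0.5872  0.5711] M [-0.0873  0.0929 -0.0694] op 0.5490734511740876
[[ 0.001  -0.0016  1.    ]
 [-1.      0.0024  0.0011]
 [-0.0024 -1.     -0.0016]]
the job is handed in; nothing more can be done
None
```

The lock pin is through the bracket and collar with its head seated, and I handed the job in at 25.5 s; no verdict was reported.

- **Pin placed:** I lifted it from the chopstick block, stood it in the bracket's hole and let go. It rested on the collar, leaning slightly within the hole's slack.
- **Bin swung up:** I held the bar with a 4 N grip and followed its arc until it stopped near upright. Force at the bar was about 9 N at the last reading, against the 15 N limit. I then backed off and let go.
- **Pin pushed home:** I gripped the head, straightened the pin and pushed it down at about 6 to 11 N. It stopped with about 26 N total at the wrist once the head reached the bracket.

**Last checks:** in the scene view the pin head was within 0.2 px of where a seated head should appear. The crock, steamer and shaker looked unmoved by eye, the bin stood upright, and the gripper was clear of everything.

**Weaker checks:**
- Head height after the drop was a rough fit: two-view estimates gave 165 to 170 mm against 175 mm expected. It clearly ruled out the undropped 185 mm.
- While I was straightening the pin, the bin swung back about 4 mm at the bar, which I read as the collar lining up with the pin.

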